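# Set up the label feeder for the red roll

## Robot

A 6-joint arm with a two-finger parallel gripper is mounted at the origin on a cart in front of the work surface, level with it; the furniture and walls round the work are solid. World frame = base frame: x ahead of the robot, y to its left, z up, the work surface at z = 0. Lengths are in m, angles in degrees, forces in N, time in s.
With the tool pointing down it reaches from about 0.375 to 0.9 m from the base axis. Payload 3.1 kg.
Tool frame: the origin (TCP) lies where the fingers leave the gripper's body, on its centre line; the fingertips stand bot.tips_ahead ahead of it and the grasp point (between the pads) lies 51 mm ahead of it (bot.tips_ahead is the distance from the TCP to the fingertips, in m); z points along the fingers, x is the direction in which the jaws open and shut, and the axes are right-handed (so a half turn about z gives the same grasp; the last joint's range is limited). The gripper opens to 87 mm and grips with 3 to 60 N. Pads are 19 mm wide; open, the fingers measure 117 mm over their backs; the gripper's body (75 mm by 190 mm) begins 51 mm behind the grasp point.
Start: joints at [-86.774, 30.224, 82.088, -0, 67.689, -10.227], TCP at [0.145, -0.608, 0.292] pointing down, gripper open.
Joint ranges: [-176.69, 176.69], [-43.24, 126.21], [12.49, 139.97], [-82, 262], [0, 151.66], [-163.58, 163.58]. Speed limits (degrees/s): [159.86, 159.86, 180, 180, 180, 180].

## Interface

Orientations are given as a 3x3 rotation matrix whose columns are the frame's x, y, z axes.
In Python, from rig import bot, vision, nets gives the robot as it stands.
- The arm moves only by the tool play_rows, never from a script. Its argument "series" is a list of rows, each an object of numbers: "tx", "ty", "tz": the shift along the world's x, y, z as a fraction of full scale; "turn": the turn about the world's z as a fraction of full scale. A call has 1 to 10 rows; each row shifts and turns the commanded pose from where the row before left it; what a row does not reach is not made up. Full scale, the value 1, is 0.8 m for a shift and 60 degrees for a turn. A row lasts 1/10 s, in which the tool goes at most 50 mm and 8.59 degrees, less where a joint would pass 70% of its speed; a pose out of reach is approached as far as the arm can. A call with a number of a shift or a turn outside -1 to 1 is refused whole. A call with a gripper value outside its range is refused whole. "gripper" is the opening, from 0 (shut) to 1 (fully open), set as the call begins (left out, the last holds). The fingers move at their own pace and stop on an object; the grip force is fixed at half the most. Time passes only in rows, so rows that do not move let the fingers close. It gives the time, the measured TCP pose, the force and the opening at its end, in the units of the state.
- bot.read_state(): the state, without advancing time (a new reading comes with each control period).
- vision.capture(name): name is "scene" or "top" or "wrist"; returns a dict with "pixels" (420x560x3 uint8, blue, green, red), "fx", "fy", "cx", "cy" (pixels), "extrinsics" (4x4, takes a point from camera to world coordinates). Camera axes: x right, y down, z forward; pixel columns grow to the right and rows downward; lengths in m; the calibration is good to about 2 mm. A picture is of the moment at which its call begins. There is no depth.
- bot.hand_in(): hands the job in, once; it reports no verdict.
Trained networks look in a picture, given as the dict that the camera call returned (one of the last four; its "shot" number tells which), for a name from the list of things; names that differ only in an ending like _2 or _b are one class to them, and where a whole thing is asked for, a point or a joint stands for the part that bears it (a point fixed in the world has none). Each returns a list of dicts, best first, with "confidence" (0 to 1); they miss things now and then, are a little off and sometimes report something else, mostly with a low value. They report only what shows in the picture. A call takes as long as a camera call. They do not tell look-alikes from the thing itself.
- nets.look_for(picture, query): "at" ([column, row] as shares, 0 to 1, of the picture: columns of its width, rows of its height, amid what is visible of it).
- nets.masks_of(picture, query): "region" (420x560 bool, what is visible of it) and "at" ([column, row] as shares, 0 to 1, of the picture: columns of its width, rows of its height, amid what is visible of it).
The state is a dict: "time_s": time; "joint_positions": joint angles; "qvel": joint speeds; "tau": joint torques, N m; "position": TCP position; "tcp_rot": TCP orientation; "force": force on the tool from outside, world axes, zero at the start; "moment": the same for the moment, N m; "opening": opening from 0.0 (shut) to 1.0 (fully open).
Only numpy, scipy, OpenCV 4.12 (cv2) and the standard library are available. Lean on these libraries where they do the work, as an engineer would, in place of code of your own. Each camera call takes 0.05 s, during which the arm holds its last target.

## Task

Set the label feeder up for the red-topped sticker roll: set that roll down flat in the feeder's round tray (do not drop it in), then turn the dial on the sloped face until its pointer stands at the red tab, and only then push the green start button all the way in and let it spring back. The tabs are clamped where they belong, so leave them there, and do not disturb the green-topped roll, the pen or the caliper.

Things in the scene. Friction and masses are not known exactly. Their poses are not given: they have to be found in the camera images.
- feeder: label feeder, fixed: a dark base plate 140 x 310 mm, top 14 mm above the table, carrying a grey sloped console on the right and an aluminium roll tray on the left. Origin at the underside's centre on the table; x from its low front edge to its back, y to its left, z up. The console spans x -65 to 65, y -155 to +35, 40 mm high in front and 115 mm at the back: its face slopes at 30 degrees, facing the robot and up. Dial and button stand on that face.
- tray_floor (a point): centre of the round tray's level floor (20 mm above the table; 105 mm to the left of the feeder's origin). The floor is 64 mm across, inside a low rim 3 mm higher than the floor and 75 mm across outside; the console's wall is 70 mm from this point. z axis up.
- red_roll_mid (a point): centre, half-way up, of the loose sticker roll with the red top and white side: a solid upright cylinder 53 mm in diameter, 28 mm high, about 60 g. To be placed. z axis = its own axis, up.
- red_roll: the same red-topped roll; origin at the centre of its underside.
- green_roll_mid (a point): centre, half-way up, of the other loose roll, green top and brown side, 63 mm in diameter, 28 mm high. Bystander.
- dial_grip (a point): point to grip on the dial: on its axis, 33 mm out from the sloped face. The black dial has a skirt 60 mm across up to 8 mm off the face, and on it a bar grip 14 mm thick, 46 mm long, from 8 to 41 mm off the face. This frame turns with the dial: z = dial axis, out of the face (30 degrees from vertical, towards the robot); x = along the bar to its pointer end (white line); y = across the bar. Friction (0.05 N m) keeps it where it is left; it turns smoothly, without detents.
- dial_pointer (a point): tip of the dial's pointer, on the skirt's edge, 30 mm from the dial axis; turns with the dial.
- red_tab_mark (a point): the place on the skirt's edge (30 mm from the dial axis) that the clamped red tab, 8 mm wide, points at. The pointer tip must come here.
- dial (a joint): dial angle in rad, 0 (pointer to the lower left of the scale) to 4.71 (lower right), growing clockwise as seen facing the face; a turn by +a about the dial's outward axis z lowers it by a.
- red_tab (a joint): angle of the red tab on the same scale: the pointer stands at the tab when joint dial equals joint red_tab. Clamped stiffly.
- green_tab (a joint): angle of the green tab, on the same scale; clamped stiffly; for the other roll, not for this job.
- start (a joint): travel of the start button in m: 0 out, 0.006 fully in; springs back.
- start_top (a point): centre of the top of the green start button, 28 mm across, 22 mm out from the sloped face (black housing 44 mm across), 100 mm to the right of the dial. Its axis z is the outward normal of the face; it is pushed along -z, 6 mm of travel, 1.5 N at first and 5 N fully in.
- pen: white and red pen, 11 x 145 x 9 mm, lying near the table's front edge, loose; origin at the underside's centre, y along it. Bystander.
- caliper: digital caliper, 57 x 185 x 15 mm, lying on the table, loose; origin at the underside's centre, y along it. Bystander.
- label_printer: label printer with its lid open, fixed on the table to the right of the work, always in the same place: about 160 mm (along the robot's x) by 260 mm (along y), its origin about at its middle, on the table; the lid's edge stands 215 mm high. Pass over it or round it.
- green_tab_mark (a point): the place on the skirt's edge that the green tab points at. Not for this job.
Mind the look-alikes: they are no part of the job. Leave any blue look-alike of the red_roll alone.

How it is judged:
By the outcome, as a careful person would: the job done as asked, in the order asked, and still so for the second after the job is handed in, with the robot touching nothing.
It also fails if it takes over 54 s, if anything falls off the work surface, if the arm or the gripper's body presses on something with over 40 N, if the wrist force passes 120 N, or if a joint passes its speed limit or range.

## Working session

There is one attempt and no reset: what is moved stays moved. The work goes in short steps, Python scripts to look and compute and a tool call to move; the robot and the scene stay as the last step left them, time stands still between calls to the robot, and variables do not carry over. Pictures are saved under pics/ and viewed, and the job is handed in when it is done.

Besides the shell and the picture viewer there is one more tool, called after ">>>" as name([rows], argument=value, ...), one row to a line, values as JSON. play_rows: Moves the arm, as the interface text tells. Shift numbers are shares of 0.8 m and turn numbers shares of 60 degrees, none past 1 either way. Its arguments: {"type":"object","properties":{"series":{"type":"array"},"gripper":{"type":"number"}},"required":["series"]}

```bash
ls; mkdir -p pics
cat > h.py <<'E'
import numpy as np, cv2
from rig import bot, vision, nets
def ray(p,at=None,px=None):
    if at is not None: u,v=at[0]*560,at[1]*420
    else: u,v=px
    d=np.array([(u-p['cx'])/p['fx'],(v-p['cy'])/p['fy'],1.])
    E=np.array(p['extrinsics']); d=E[:3,:3]@d
    return E[:3,3],d
def atz(p,z,at=None,px=None):
    o,d=ray(p,at,px); return o+d*(z-o[2])/d[2]
def proj(p,X):
    E=np.linalg.inv(np.array(p['extrinsics'])); c=E[:3,:3]@np.array(X)+E[:3,3]
    return np.array([p['fx']*c[0]/c[2]+p['cx'],p['fy']*c[1]/c[2]+p['cy']])
E
python3 - <<'E'
from h import *
print(bot.tips_ahead, bot.read_state())
for n in ("scene","top","wrist"):
    p=vision.capture(n); cv2.imwrite(f'pics/{n}0.png',p['pixels'])
    print(n,p['fx'],np.round(p['extrinsics'],3).tolist())
    for q in ("feeder","red_roll","green_roll_mid","dial","red_tab","green_tab","start","pen","caliper","dial_pointer","start_top","red_tab_mark"):
        try: print(q,[(round(r['confidence'],2),[round(r['at'][0]*560),round(r['at'][1]*420)]) for r in nets.look_for(p,q)][:4])
        except Exception as e: print(q,e)
E
```

```text
pics
0.0697 {'time_s': 0.0, 'joint_positions': array([-8.67740054e+01,  3.02785193e+01,  8.21550229e+01, -7.16329835e-04,
        6.76878732e+01, -1.02270534e+01]), 'qvel': array([ 0.04302466,  0.0986292 ,  0.03834472,  0.03758099, -0.05764207,
       -0.03146943]), 'tau': array([ 9.44653148e-04, -4.40040135e+01, -1.76589936e+01,  6.32041739e-02,
        5.81121398e-02, -1.68198890e-04]), 'position': array([ 0.14540135, -0.60726757,  0.29128382]), 'tcp_rot': array([[ 2.32652951e-01, -9.72559812e-01, -1.30798929e-04],
       [-9.72557580e-01, -2.32652702e-01,  2.11508651e-03],
       [-2.08747886e-03, -3.64871627e-04, -9.99997755e-01]]), 'force': array([-0.05145362,  0.45489156, -0.18414231]), 'moment': array([-0.01033641,  0.0058427 ,  0.00055628]), 'opening': 1.000911116088465}
scene 391.2975972790202 [[-0.716, -0.439, 0.543, 0.073], [-0.698, 0.469, -0.541, 0.46], [-0.017, -0.766, -0.642, 0.707], [0.0, 0.0, 0.0, 1.0]]
feeder [(0.7, [250, 237])]
red_roll [(0.79, [317, 267]), (0.67, [317, 201])]
green_roll_mid [(0.76, [261, 313]), (0.65, [282, 200])]
dial [(0.97, [254, 222]), (0.54, [
[... 401 characters left out ...]
red_roll [(0.87, [279, 276]), (0.58, [357, 208])]
green_roll_mid [(0.96, [192, 273]), (0.74, [255, 190])]
dial [(0.58, [255, 189]), (0.21, [277, 276])]
red_tab []
green_tab [(0.5, [253, 193])]
start [(0.64, [305, 192]), (0.3, [259, 306])]
pen [(0.29, [192, 275])]
caliper [(0.77, [207, 111])]
dial_pointer [(0.96, [255, 191]), (0.38, [255, 193])]
start_top [(0.45, [303, 189]), (0.42, [251, 190])]
red_tab_mark []
wrist 349.19097771799727 [[0.233, -0.943, -0.238, 0.21], [-0.973, -0.226, -0.058, -0.592], [0.001, 0.245, -0.97, 0.384], [0.0, 0.0, 0.0, 1.0]]
feeder []
red_roll []
green_roll_mid []
dial []
red_tab []
green_tab []
start []
pen []
caliper []
dial_pointer []
start_top []
red_tab_mark []
```

View pics/scene0.png

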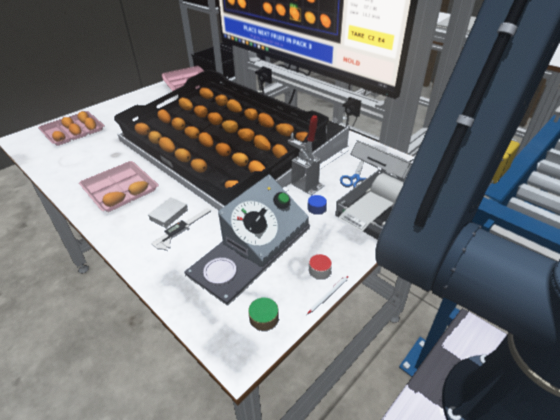

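View pics/top0.png

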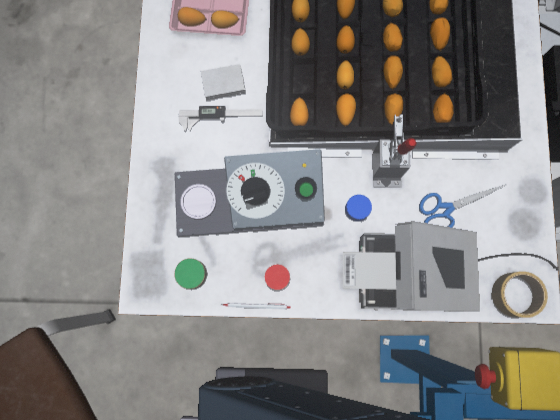

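Run:
```python
import cv2
t=cv2.imread('pics/top0.png'); cv2.imwrite('pics/topc.png',cv2.resize(t[130:330,160:390],None,fx=3.4,fy=3.0,interpolation=cv2.INTER_CUBIC)[:600,:800])
t=cv2.imread('pics/scene0.png'); cv2.imwrite('pics/scc.png',cv2.resize(t[170:320,200:400],None,fx=4,fy=4,interpolation=cv2.INTER_CUBIC))
```

```text
(no output)
```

View pics/topc.png

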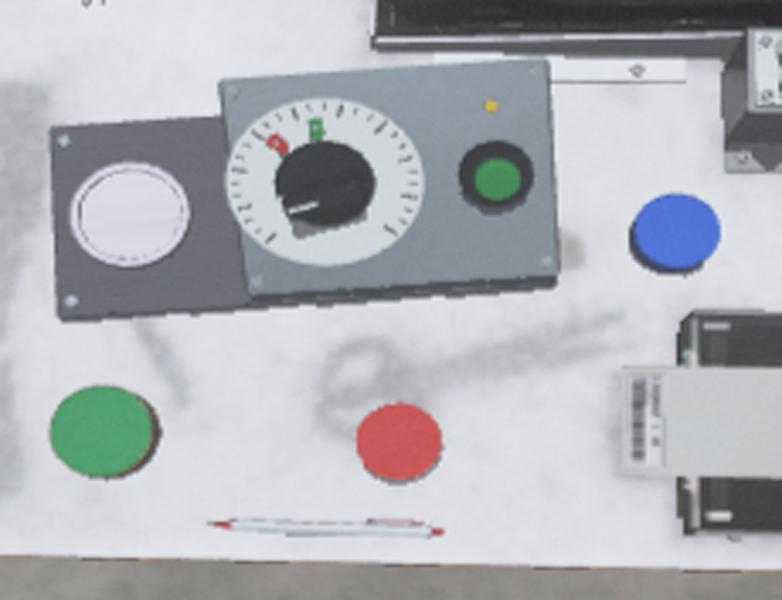

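View pics/scc.png

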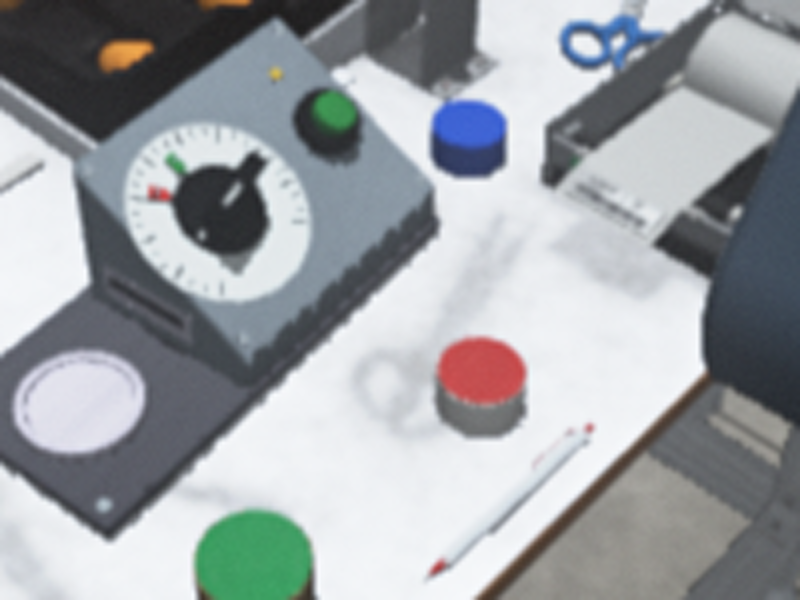

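The rolls at top-view pixels: red (279,276) with a white side, blue (357,208) which is a look-alike, and green (192,273) which is a bystander. The red one, confirmed in the crop, is the target. Next I fit the feeder pose.

```bash
cat >> h.py <<'E'
def redblob(p,lo=120):
    im=p['pixels'].astype(int); b,g,r=im[...,0],im[...,1],im[...,2]
    return ((r-g>70)&(r-b>60)&(r>lo)).astype(np.uint8)
E
python3 - <<'E'
from h import *
from scipy.optimize import least_squares
top=vision.capture('top'); sc=vision.capture('scene')
# feeder-frame points vs pixels
def c(x,y): return (160+x/3.4,130+y/3.0)
def s(x,y): return (200+x/4,170+y/4)
obs=[(top,(65,35,115),c(220,80)),(top,(65,-155,115),c(550,58)),(top,(-65,-155,40),c(556,275)),(top,(-65,35,40),c(250,293)),
 (top,(0,105,20),c(130,214)),(top,(70,155,14),c(51,127)),(top,(-70,155,14),c(62,320)),
 (sc,(65,35,115),s(78,170)),(sc,(65,-155,115),s(277,18)),(sc,(-65,-155,40),s(433,185)),(sc,(-65,35,40),s(250,362)),(sc,(0,105,20),s(80,400)),(sc,(-70,155,14),s(108,537))]
def T(q,P):
    P=np.array(P)/1000; a=q[2]; return np.array([q[0]+np.cos(a)*P[0]-np.sin(a)*P[1], q[1]+np.sin(a)*P[0]+np.cos(a)*P[1],P[2]])
f=lambda q: np.concatenate([proj(p,T(q,P))-np.array(u) for p,P,u in obs])
r=least_squares(f,[.5,0,0],loss='soft_l1'); q=r.x
print(q[:2],np.degrees(q[2])); print(np.round(f(q).reshape(-1,2),1).tolist())
for n,mm in (('T',top),):
  for name in('red_roll','green_roll_mid'):
    m=nets.masks_of(mm,name)[0]; ys,xs=np.nonzero(m['region']); print(name,m['at'],xs.min(),xs.max(),ys.min(),ys.max())
for p in (top,sc):
    n,l,st,ce=cv2.connectedComponentsWithStats(redblob(p))
    for i in range(1,n):
        if st[i,4]>40: print(ce[i],st[i],atz(p,.028,px=ce[i]+0.0))
np.save('feeder.npy',q)
E
```

```text
[0.59427942 0.03268738] 5.323500433518896
[[-0.9, -0.2], [-0.1, -0.1], [1.4, -0.1], [-1.7, 0.7], [-0.2, 0.2], [-1.1, -0.5], [-2.2, 0.0], [-1.3, -0.9], [1.4, -0.9], [2.3, -0.7], [-0.3, -1.1], [1.0, 0.3], [0.8, -2.2]]
red_roll [0.4955, 0.6598] 264 289 264 290
green_roll_mid [0.3418, 0.6479] 175 206 258 289
[345.99107143 103.41964286] [342  95  10  20 112] [ 0.8036534  -0.17191114  0.028     ]
[445.02040816 111.12244898] [442 106   7  11  49] [ 0.78938963 -0.38266725  0.028     ]
[411.58536585 142.        ] [408 139   8   7  41] [ 0.71955854 -0.31006765  0.028     ]
[276.7397541  276.69057377] [265 265  25  25 488] [ 0.43113379 -0.03197659  0.028     ]
[487.54054054 376.83243243] [481 368  15  19 185] [ 0.24699036 -0.44555607  0.028     ]
[267.38095238   7.33333333] [263   3   9  10  63] [ 2.14785655 -1.55458599  0.028     ]
[280.19402985   9.26865672] [276   5   9  10  67] [ 2.04638232 -1.57447068  0.028     ]
[294.19178082  13.17808219] [290   8   9  12  73] [ 1.9098211  -1.56310126  0.028     ]
[324.94623656  20.15053763] [320  14  11  13  93] [ 1.65923589 -1.56740431  0.028     ]
[265.65384615 117.11538462] [260 114  12   8  52] [ 1.02816754 -0.44077171  0.028     ]
[205.3902439  136.17073171] [201 133   9   8  41] [ 1.08209509 -0.20394324  0.028     ]
[256.39726027 165.05479452] [251 161  12   9  73] [ 0.82574203 -0.20251154  0.028     ]
[320.02205882 262.27205882] [310 255  21  16 272] [ 0.43181923 -0.0307122   0.028     ]
```

>>> play_rows([
  {"tz": 0.06, "turn": 0.14},
  {"tz": 0.06, "turn": 0.14},
  {"tx": 0.03, "ty": 0.05, "turn": 0.14},
  {"tx": 0.03, "ty": 0.05, "turn": 0.14},
  {"tx": 0.03, "ty": 0.05, "turn": 0.14},
  {"tx": 0.03, "ty": 0.05, "turn": 0.14},
  {"tx": 0.03, "ty": 0.05, "turn": 0.14},
  {"tx": 0.03, "ty": 0.05, "turn": 0.14},
  {"tx": 0.03, "ty": 0.05, "turn": 0.14},
  {"tx": 0.03, "ty": 0.05, "turn": 0.1},
], gripper=1)

```text
invalid input
```

>>> play_rows([
  {"tx": 0.0, "ty": 0.0, "tz": 0.06, "turn": 0.14},
  {"tx": 0.0, "ty": 0.0, "tz": 0.06, "turn": 0.14},
  {"tx": 0.03, "ty": 0.05, "tz": 0.0, "turn": 0.14},
  {"tx": 0.03, "ty": 0.05, "tz": 0.0, "turn": 0.14},
  {"tx": 0.03, "ty": 0.05, "tz": 0.0, "turn": 0.14},
  {"tx": 0.03, "ty": 0.05, "tz": 0.0, "turn": 0.14},
  {"tx": 0.03, "ty": 0.05, "tz": 0.0, "turn": 0.14},
  {"tx": 0.03, "ty": 0.05, "tz": 0.0, "turn": 0.14},
  {"tx": 0.03, "ty": 0.05, "tz": 0.0, "turn": 0.14},
  {"tx": 0.03, "ty": 0.05, "tz": 0.0, "turn": 0.1},
])

```text
time_s: 3.15
position: [0.338, -0.2861, 0.3885]
tcp_rot: [[0.996, 0.092, 0.001], [0.092, -0.996, -0.001], [0.001, 0.001, -1.0]]
force: [1.3, -0.3, 0.8]
opening: 0.997
```

>>> play_rows([
  {"tx": 0.017, "ty": 0.045, "tz": 0.0, "turn": 0.0},
  {"tx": 0.017, "ty": 0.046, "tz": 0.0, "turn": 0.0},
  {"tx": 0.017, "ty": 0.046, "tz": 0.0, "turn": 0.0},
  {"tx": 0.017, "ty": 0.046, "tz": -0.01, "turn": 0.0},
  {"tx": 0.017, "ty": 0.046, "tz": -0.03, "turn": 0.0},
  {"tx": 0.016, "ty": 0.045, "tz": -0.04, "turn": 0.0},
  {"tx": 0.016, "ty": 0.045, "tz": -0.04, "turn": 0.0},
  {"tx": 0.0, "ty": 0.0, "tz": -0.04, "turn": 0.0},
  {"tx": 0.0, "ty": 0.0, "tz": 0.0, "turn": 0.0},
])

```text
time_s: 4.05
position: [0.4289, -0.0308, 0.2574]
tcp_rot: [[0.996, 0.091, -0.008], [0.091, -0.996, 0.003], [-0.008, -0.003, -1.0]]
force: [-1.3, -0.2, 1.3]
opening: 1.001
```

Run:
```python
from h import *
s=bot.read_state(); print(s['time_s'],s['position'])
p=vision.capture('wrist'); cv2.imwrite('pics/w1.png',p['pixels'])
n,l,st,ce=cv2.connectedComponentsWithStats(redblob(p))
for i in range(1,n):
    if st[i,4]>100: print(ce[i],st[i],atz(p,.028,px=ce[i]))
```

```text
4.05 [ 0.42890824 -0.03076415  0.25739259]
[306.94014085 192.78521127] [296 172  22  39 568] [ 0.44845464 -0.02736912  0.028     ]
```

View pics/w1.png

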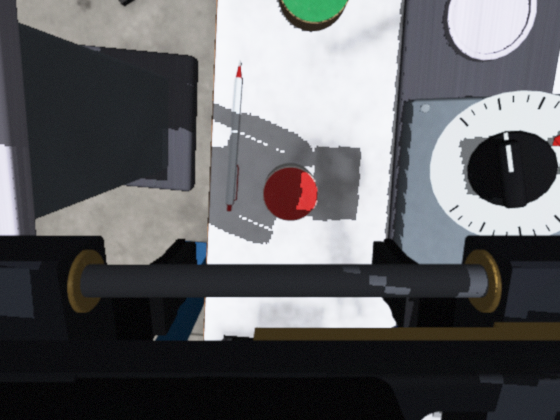

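Run:
```python
from h import *
p=vision.capture('wrist')
for px in [(231,212),(229,205),(235,190),(240,62),(237,165),(233,165)]: print(px,atz(p,.006,px=px).round(4))
print('roll',atz(p,.028,px=(291,193)).round(4), [atz(p,.028,px=q).round(4) for q in((265,192),(317,192))])
```

```text
(231, 212) [ 0.3773 -0.0605  0.006 ]
(229, 205) [ 0.3749 -0.0533  0.006 ]
(235, 190) [ 0.3801 -0.0373  0.006 ]
(240, 62) [0.3781 0.0832 0.006 ]
(237, 165) [ 0.3807 -0.0119  0.006 ]
(233, 165) [ 0.3767 -0.0123  0.006 ]
roll [ 0.4358 -0.0308  0.028 ] [array([ 0.4112, -0.0321,  0.028 ]), array([ 0.4601, -0.0276,  0.028 ])]
```

>>> play_rows([
  {"tx": 0.0, "ty": 0.0, "tz": -0.05, "turn": 0.0},
  {"tx": 0.0, "ty": 0.0, "tz": -0.05, "turn": 0.0},
  {"tx": 0.0, "ty": 0.0, "tz": 0.0, "turn": 0.0},
], gripper=0.74)

```text
time_s: 4.45
position: [0.4299, -0.0333, 0.1783]
tcp_rot: [[0.996, 0.086, -0.006], [0.086, -0.996, 0.002], [-0.006, -0.003, -1.0]]
force: [-0.7, 0.4, 0.1]
opening: 0.807
```

>>> play_rows([
  {"tx": 0.0045, "ty": 0.0035, "tz": -0.03, "turn": 0.0},
  {"tx": 0.0, "ty": 0.0, "tz": -0.03, "turn": 0.0},
  {"tx": 0.0, "ty": 0.0, "tz": -0.02, "turn": 0.0},
  {"tx": 0.0, "ty": 0.0, "tz": 0.0, "turn": 0.0},
  {"tx": 0.0, "ty": 0.0, "tz": 0.0, "turn": 0.0},
])

```text
time_s: 4.95
position: [0.4361, -0.0308, 0.1182]
tcp_rot: [[0.996, 0.087, 0.003], [0.087, -0.996, -0.001], [0.003, 0.001, -1.0]]
force: [0.6, 0.2, -0.3]
opening: 0.739
```

Run:
```python
from h import *
s=bot.read_state(); print(s['time_s'],s['position'],s['opening'])
p=vision.capture('wrist'); cv2.imwrite('pics/w2.png',p['pixels'])
```

```text
4.95 [ 0.43605998 -0.03076623  0.11818613] 0.7389991976247426
```

View pics/w2.png

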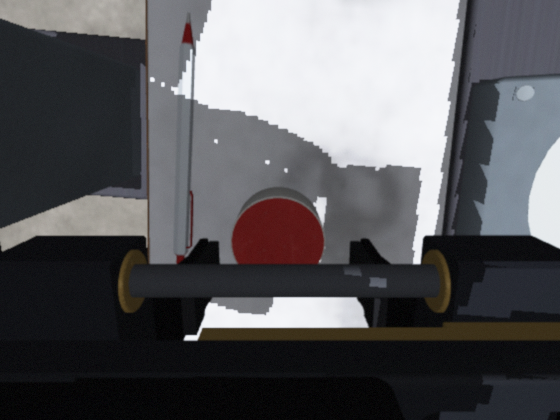

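>>> play_rows([
  {"tx": -0.001, "ty": 0.0, "tz": -0.02, "turn": 0.0},
  {"tx": 0.0, "ty": 0.0, "tz": -0.015, "turn": 0.0},
  {"tx": 0.0, "ty": 0.0, "tz": -0.01, "turn": 0.0},
  {"tx": 0.0, "ty": 0.0, "tz": 0.0, "turn": 0.0},
  {"tx": 0.0, "ty": 0.0, "tz": 0.0, "turn": 0.0},
])

```text
time_s: 5.5
position: [0.4343, -0.03, 0.0809]
tcp_rot: [[0.996, 0.088, 0.001], [0.088, -0.996, -0.0], [0.001, 0.0, -1.0]]
force: [0.5, 1.1, -0.1]
opening: 0.74
```

>>> play_rows([
  {"tx": 0.0, "ty": 0.0, "tz": 0.0, "turn": 0.0},
  {"tx": 0.0, "ty": 0.0, "tz": 0.0, "turn": 0.0},
  {"tx": 0.0, "ty": 0.0, "tz": 0.0, "turn": 0.0},
  {"tx": 0.0, "ty": 0.0, "tz": 0.0, "turn": 0.0},
  {"tx": 0.0, "ty": 0.0, "tz": 0.0, "turn": 0.0},
], gripper=0.4)

```text
time_s: 6.0
position: [0.4339, -0.0298, 0.0807]
tcp_rot: [[0.996, 0.088, 0.0], [0.088, -0.996, -0.0], [0.0, 0.0, -1.0]]
force: [-0.4, -0.1, 5.2]
opening: 0.595
```

>>> play_rows([
  {"tx": 0.0, "ty": 0.0, "tz": 0.03, "turn": 0.0},
  {"tx": 0.0, "ty": 0.0, "tz": 0.05, "turn": 0.0},
  {"tx": 0.0, "ty": 0.02, "tz": 0.05, "turn": 0.0},
  {"tx": 0.01, "ty": 0.045, "tz": 0.03, "turn": 0.0},
  {"tx": 0.03, "ty": 0.045, "tz": 0.0, "turn": 0.0},
  {"tx": 0.04, "ty": 0.04, "tz": 0.0, "turn": 0.0},
  {"tx": 0.04, "ty": 0.03, "tz": 0.0, "turn": 0.0},
  {"tx": 0.04, "ty": 0.02, "tz": 0.0, "turn": 0.0},
  {"tx": 0.028, "ty": 0.009, "tz": 0.0, "turn": 0.0},
  {"tx": 0.0, "ty": 0.0, "tz": 0.0, "turn": 0.0},
])

```text
time_s: 7.0
position: [0.5873, 0.1385, 0.208]
tcp_rot: [[0.996, 0.089, 0.004], [0.089, -0.996, 0.0], [0.004, 0.0, -1.0]]
force: [0.5, -0.3, -1.3]
opening: 0.595
```

Run:
```python
from h import *
s=bot.read_state(); print(s['time_s'],s['position'],s['opening'],s['tcp_rot'])
for n in('wrist','top'):
  p=vision.capture(n); cv2.imwrite(f'pics/{n}3.png',p['pixels'])
  print(n,proj(p,[.5846,.1373,.02]))
```

```text
7.0 [0.58726406 0.13850863 0.20803922] 0.5949691713808384 [[ 9.95979897e-01  8.94827108e-02  4.10954506e-03]
 [ 8.94820488e-02 -9.95988375e-01  3.45039267e-04]
 [ 4.12393416e-03  2.40783378e-05 -9.99991496e-01]]
wrist [279.66985502 204.97141069]
top [197.99964496 201.54987152]
```

View pics/wrist3.png

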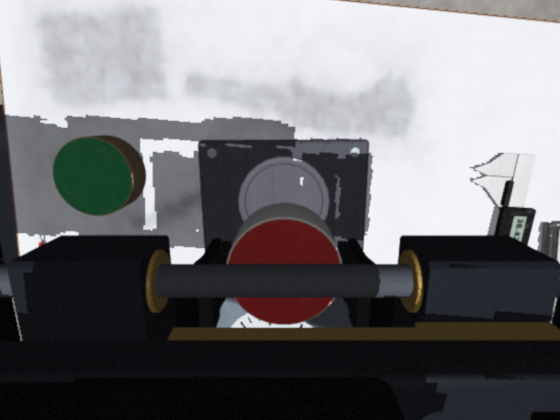

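View pics/top3.png

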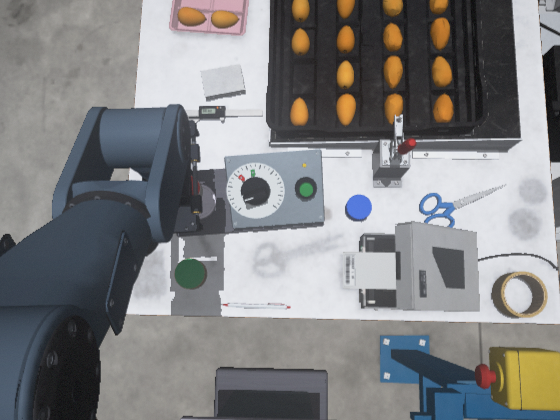

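>>> play_rows([
  {"tx": 0.0, "ty": 0.0, "tz": -0.04, "turn": 0.0},
  {"tx": 0.0, "ty": 0.0, "tz": -0.03, "turn": 0.0},
  {"tx": 0.0, "ty": 0.0, "tz": 0.0, "turn": 0.0},
  {"tx": 0.0, "ty": 0.0, "tz": 0.0, "turn": 0.0},
  {"tx": 0.0, "ty": 0.0, "tz": 0.0, "turn": 0.0},
])

```text
time_s: 7.6
position: [0.5845, 0.1371, 0.1536]
tcp_rot: [[0.996, 0.088, 0.002], [0.088, -0.996, 0.0], [0.002, 0.0, -1.0]]
force: [0.2, -0.0, 0.1]
opening: 0.601
```

Run:
```python
from h import *
s=bot.read_state(); print(s['time_s'],s['position'],s['opening'],s['tcp_rot'])
p=vision.capture('wrist'); cv2.imwrite('pics/w4.png',cv2.resize(p['pixels'][80:340,120:440],None,fx=2.3,fy=2.3,interpolation=cv2.INTER_CUBIC))
print((proj(p,[.5846,.1373,.02])-[120,80])*2.3)
np.save('w4.npy',p,allow_pickle=True)
```

```text
7.6 [0.58453774 0.13711506 0.15355048] 0.6013136051564394 [[ 9.96149380e-01  8.76546462e-02  1.75397315e-03]
 [ 8.76546805e-02 -9.96150919e-01  5.74208250e-05]
 [ 1.75225516e-03  9.65442367e-05 -9.99998460e-01]]
[376.87691805 327.49027866]
```

View pics/w4.png

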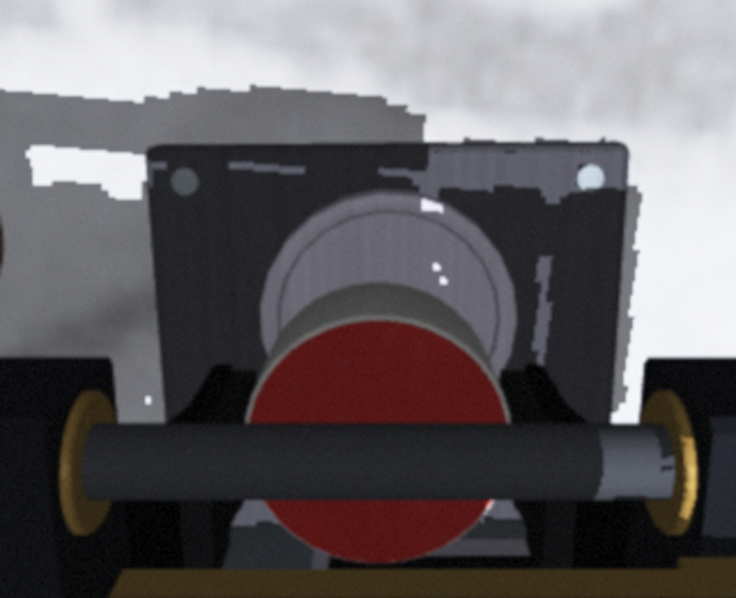

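Run:
```python
from h import *
p=np.load('w4.npy',allow_pickle=True).item()
P=lambda a:(120+a[0]/2.3,80+a[1]/2.3)
pts=np.array([atz(p,.023,px=P(a))[:2] for a in((260,310),(388,191),(515,310),(305,222),(476,222))])
print(pts)
from scipy.optimize import least_squares
f=lambda q,R=.0375: np.hypot(*(pts-q[:2]).T)-R
r=least_squares(f,[.585,.137]); print(r.x,r.fun*1e3)
r=least_squares(lambda q: np.hypot(*(pts-q[:2]).T)-q[2],[.585,.137,.0375]); print(r.x)
# roll top: silhouette of red top circle z = tcp-.0807+.028
z=.1536-.0807+.028
pr=np.array([atz(p,z,px=P(a))[:2] for a in((247,420),(510,420),(378,320),(378,563))]); print(pr, pr[:2].mean(0),pr[2:].mean(0))
for a in((148,147),(628,143)): print(atz(p,.014,px=P(a)))
```

```text
[[0.55060659 0.14047723]
 [0.58412329 0.17768606]
 [0.62361883 0.14686102]
 [0.56180351 0.16704078]
 [0.60942912 0.1712206 ]]
[0.58762512 0.14026409] [-0.48085282  0.08545751 -0.90674739 -0.30125143  0.36449881]
[0.58754977 0.1411916  0.03675098]
[[0.55887788 0.14035421]
 [0.60961999 0.14476856]
 [0.58236455 0.16260688]
 [0.58689193 0.11145868]] [0.58424893 0.14256139] [0.58462824 0.13703278]
[0.51532152 0.18308935 0.014     ]
[0.65106016 0.19616265 0.014     ]
```

>>> play_rows([
  {"tx": 0.0035, "ty": 0.003, "tz": -0.02, "turn": 0.0},
  {"tx": 0.0, "ty": 0.0, "tz": -0.02, "turn": 0.0},
  {"tx": 0.0, "ty": 0.0, "tz": -0.012, "turn": 0.0},
  {"tx": 0.0, "ty": 0.0, "tz": -0.004, "turn": 0.0},
  {"tx": 0.0, "ty": 0.0, "tz": 0.0, "turn": 0.0},
  {"tx": 0.0, "ty": 0.0, "tz": 0.0, "turn": 0.0},
])

```text
time_s: 8.25
position: [0.5874, 0.1398, 0.1077]
tcp_rot: [[0.996, 0.088, 0.001], [0.088, -0.996, 0.0], [0.001, 0.0, -1.0]]
force: [0.3, -0.8, 0.0]
opening: 0.596
```

Run:
```python
from h import *
s=bot.read_state(); print(s['time_s'],s['position'],s['opening'],s['tcp_rot'])
p=vision.capture('wrist'); cv2.imwrite('pics/w5.png',cv2.resize(p['pixels'][80:340,120:440],None,fx=2.3,fy=2.3,interpolation=cv2.INTER_CUBIC))
p=vision.capture('scene'); cv2.imwrite('pics/s5.png',cv2.resize(p['pixels'][170:320,160:360],None,fx=4,fy=4,interpolation=cv2.INTER_CUBIC))
```

```text
8.25 [0.58737925 0.13982424 0.10768987] 0.5960523056050269 [[ 9.96112149e-01  8.80911824e-02  7.28378034e-04]
 [ 8.80911692e-02 -9.96112415e-01  5.03156115e-05]
 [ 7.29978764e-04  1.40436807e-05 -9.99999733e-01]]
```

View pics/w5.png

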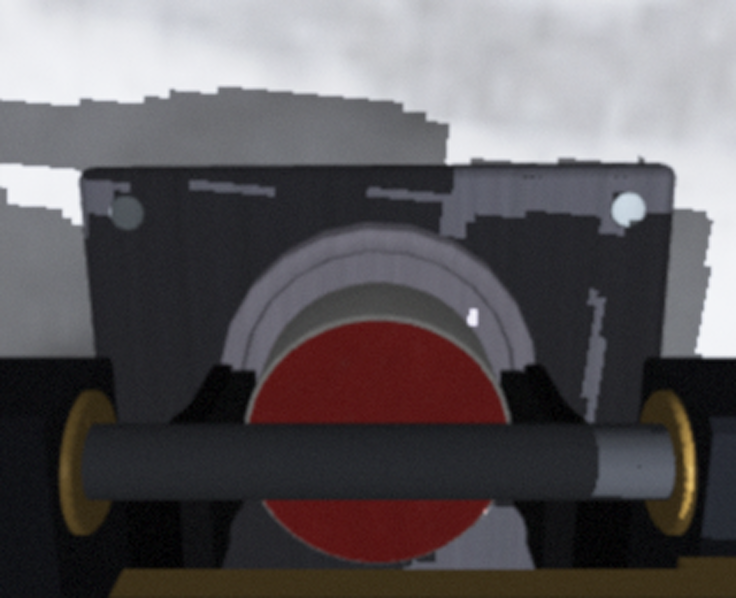

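View pics/s5.png

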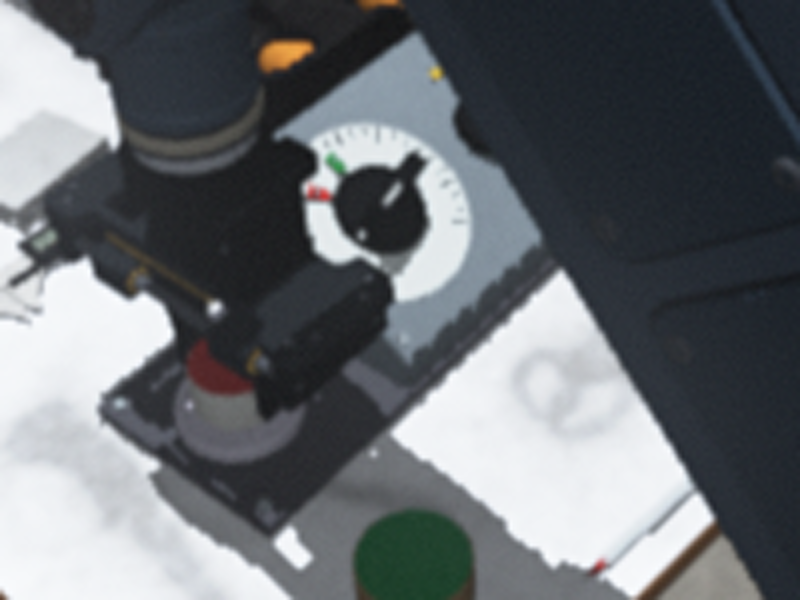

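>>> play_rows([
  {"tx": 0.0, "ty": 0.0, "tz": -0.003, "turn": 0.0},
  {"tx": 0.0, "ty": 0.0, "tz": -0.003, "turn": 0.0},
  {"tx": 0.0, "ty": 0.0, "tz": -0.001, "turn": 0.0},
  {"tx": 0.0, "ty": 0.0, "tz": -0.001, "turn": 0.0},
  {"tx": 0.0, "ty": 0.0, "tz": 0.0, "turn": 0.0},
  {"tx": 0.0, "ty": 0.0, "tz": 0.0, "turn": 0.0},
  {"tx": 0.0, "ty": 0.0, "tz": 0.0, "turn": 0.0},
])

```text
time_s: 9.05
position: [0.5871, 0.1398, 0.1011]
tcp_rot: [[0.996, 0.088, 0.0], [0.088, -0.996, 0.0], [0.0, -0.0, -1.0]]
force: [0.1, -0.8, -1.4]
opening: 0.594
```

>>> play_rows([
  {"tx": 0.0, "ty": 0.0, "tz": -0.001, "turn": 0.0},
  {"tx": 0.0, "ty": 0.0, "tz": 0.0, "turn": 0.0},
  {"tx": 0.0, "ty": 0.0, "tz": 0.0, "turn": 0.0},
])

```text
time_s: 9.35
position: [0.5872, 0.1398, 0.1007]
tcp_rot: [[0.996, 0.088, 0.0], [0.088, -0.996, 0.0], [0.0, 0.0, -1.0]]
force: [-0.5, -0.1, 4.0]
opening: 0.594
```

>>> play_rows([
  {"tx": 0.0, "ty": 0.0, "tz": 0.0, "turn": 0.0},
  {"tx": 0.0, "ty": 0.0, "tz": 0.0, "turn": 0.0},
  {"tx": 0.0, "ty": 0.0, "tz": 0.0, "turn": 0.0},
  {"tx": 0.0, "ty": 0.0, "tz": 0.0, "turn": 0.0},
  {"tx": 0.0, "ty": 0.0, "tz": 0.01, "turn": 0.0},
  {"tx": 0.0, "ty": 0.0, "tz": 0.03, "turn": 0.0},
  {"tx": 0.0, "ty": 0.0, "tz": 0.05, "turn": 0.0},
  {"tx": 0.0, "ty": 0.0, "tz": 0.06, "turn": 0.0},
  {"tx": 0.0, "ty": -0.02, "tz": 0.06, "turn": 0.0},
  {"tx": 0.0, "ty": -0.04, "tz": 0.03, "turn": 0.0},
], gripper=0.75)

```text
time_s: 10.35
position: [0.5884, 0.0933, 0.2969]
tcp_rot: [[0.996, 0.091, 0.008], [0.091, -0.996, 0.001], [0.008, 0.0, -1.0]]
force: [0.1, -1.1, -1.1]
opening: 0.753
```

>>> play_rows([
  {"tx": -0.03, "ty": -0.05, "tz": 0.02, "turn": 0.0},
  {"tx": -0.03, "ty": -0.03, "tz": 0.0, "turn": 0.0},
  {"tx": 0.0, "ty": 0.0, "tz": 0.0, "turn": 0.0},
  {"tx": 0.0, "ty": 0.0, "tz": 0.0, "turn": 0.0},
], gripper=0.0)

```text
time_s: 10.75
position: [0.5388, 0.0276, 0.3084]
tcp_rot: [[0.996, 0.086, 0.001], [0.086, -0.996, 0.0], [0.001, -0.0, -1.0]]
force: [0.0, -0.2, -0.8]
opening: 0.472
```

Run:
```python
from h import *
s=bot.read_state(); print(s['time_s'],s['position'],s['opening'],s['tcp_rot'])
for n in('wrist','top','scene'):
  p=vision.capture(n); cv2.imwrite(f'pics/{n}6.png',p['pixels']); np.save(n+'6.npy',p,allow_pickle=True)
  if n=='scene': cv2.imwrite('pics/s6c.png',cv2.resize(p['pixels'][170:320,160:360],None,fx=4,fy=4,interpolation=cv2.INTER_CUBIC))
```

```text
10.75 [0.53879677 0.02757714 0.30840296] 0.47202083390870336 [[ 9.96257292e-01  8.64291578e-02  1.18657437e-03]
 [ 8.64289246e-02 -9.96257989e-01  2.46495485e-04]
 [ 1.20343860e-03 -1.43018577e-04 -9.99999266e-01]]
```

View pics/wrist6.png

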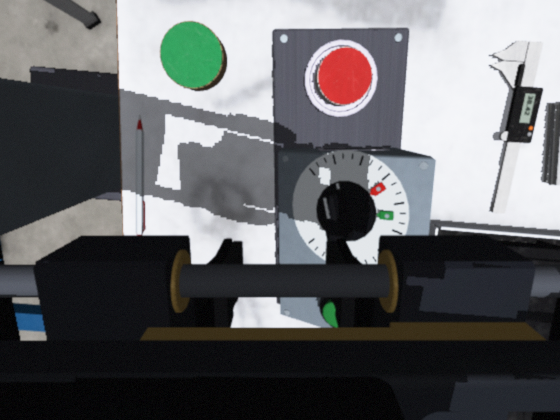

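View pics/s6c.png

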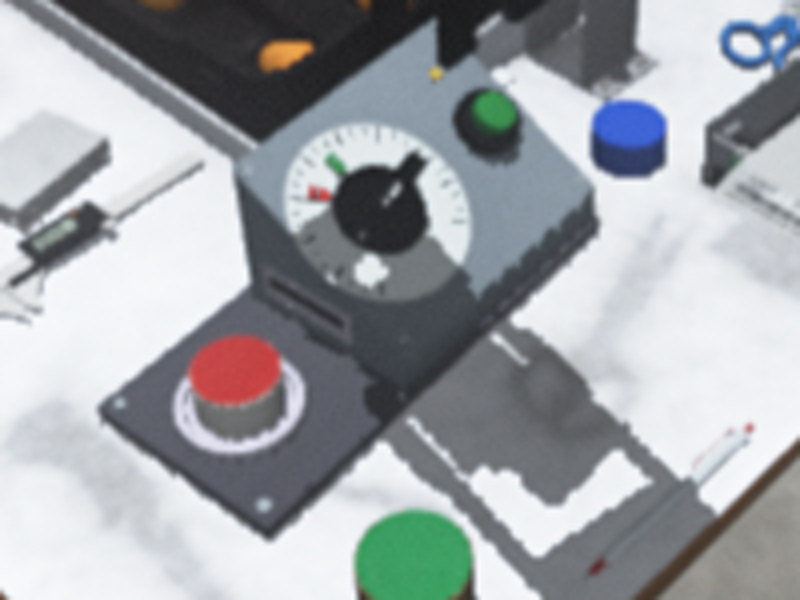

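Run:
```python
import cv2
t=cv2.imread('pics/wrist6.png'); cv2.imwrite('pics/w6c.png',cv2.resize(t[140:270,270:440],None,fx=4.6,fy=4.6,interpolation=cv2.INTER_CUBIC))
t=cv2.imread('pics/top6.png'); cv2.imwrite('pics/t6c.png',cv2.resize(t[150:235,215:330],None,fx=6.9,fy=6.9,interpolation=cv2.INTER_CUBIC))
```

```text
(no output)
```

View pics/w6c.png

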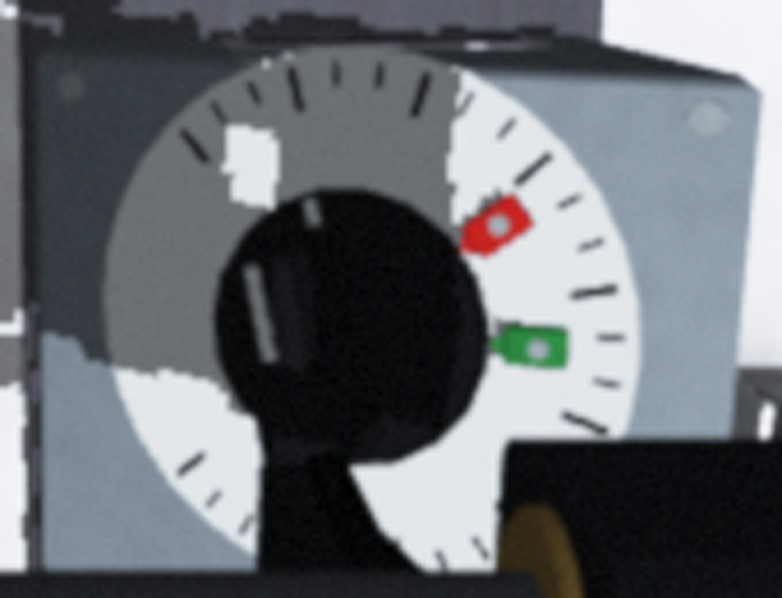

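View pics/t6c.png

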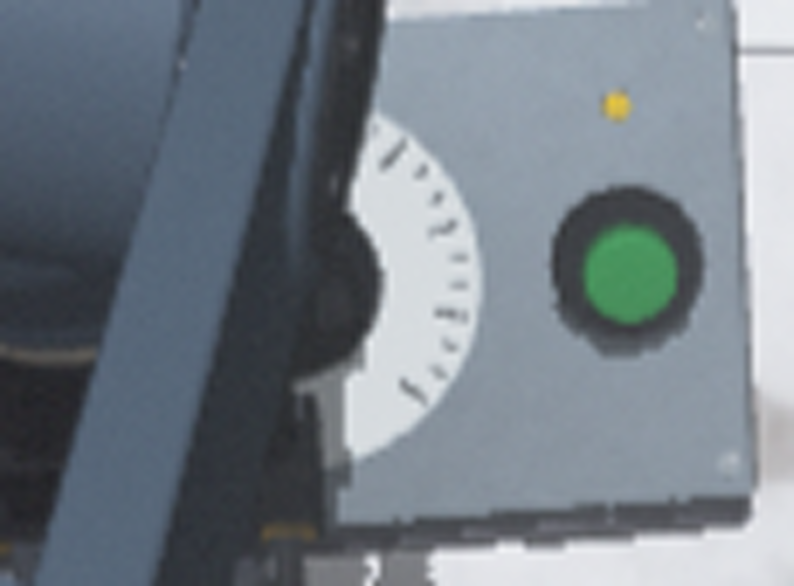

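```bash
cat >> h.py <<'E'
Q=np.load('feeder.npy'); Q=np.array([Q[0]+.0025,Q[1]+.0025,np.radians(5.2)])
def F(P):
    P=np.asarray(P,float)/1000; c,s=np.cos(Q[2]),np.sin(Q[2])
    return np.array([Q[0]+c*P[0]-s*P[1],Q[1]+s*P[0]+c*P[1],P[2]])
R=np.array([[np.cos(Q[2]),-np.sin(Q[2]),0],[np.sin(Q[2]),np.cos(Q[2]),0],[0,0,1]])
c30,s30=np.cos(np.pi/6),.5
N=R@[-s30,0,c30]; U=R@[0,-1,0]; V=R@[c30,0,s30]
def face(p,h,px):   # coords (right u, upslope v) mm on plane h mm off face; origin: feeder y=0, face at x=0
    O=F([0,0,40+65*np.tan(np.pi/6)])+N*h/1000
    o,d=ray(p,px=px); X=o+d*((O-o)@N)/(d@N)-O
    return np.array([X@U,X@V])*1000
def world(u,v,h): return F([0,0,40+65*np.tan(np.pi/6)])+(U*u+V*v+N*h)/1000
def ang(d): return (np.degrees(np.arctan2(d[0],d[1]))+135)%360
E
python3 - <<'E'
from h import *
from scipy.optimize import least_squares
p=np.load('wrist6.npy',allow_pickle=True).item()
P=lambda a:(270+a[0]/4.6,140+a[1]/4.6)
e=np.array([face(p,8,P(a)) for a in((488,330),(350,188),(455,240),(470,400),(400,198),(290,205),(480,290))])
r=least_squares(lambda q:np.hypot(*(e-q[:2]).T)-30,[10,0]); print(r.x,r.fun)
r2=least_squares(lambda q:np.hypot(*(e-q[:2]).T)-q[2],[10,0,30]); print(r2.x)
C=r.x
for n,a,h in (('dot',(312,212),8),('redtip',(462,250),2),('redmid',(498,225),4),('redmid0',(498,225),0),('greentip',(492,345),2),('gmid',(538,348),4)):
    f=face(p,h,P(a)); print(n,f-C,np.hypot(*(f-C)),ang(f-C))
l=[face(p,41,P(a)) for a in((268,362),(250,265))]; print('line',l-C,ang(l[1]-l[0]))
# scale disc circle
s=np.array([face(p,1,P(a)) for a in((105,300),(638,330),(395,47),(200,520),(130,190),(560,120))])
r3=least_squares(lambda q:np.hypot(*(s-q[:2]).T)-q[2],[10,0,50]); print('disc',r3.x,r3.fun)
E
```

```text
[19.19834401  2.60386922] [-0.2374991  -0.05997973  0.77409561 -1.43591258  0.70774655 -1.79216926
  0.00762851]
[16.64248264  4.8746827  27.29922613]
dot [-24.41684358  -7.4321924 ] 25.522925659575208 28.070384132197262
redtip [-18.4526693   21.75400877] 28.52609159264731 94.69398253890728
redmid [-24.46907671  29.01424559] 37.95473833320149 94.8574913027035
redmid0 [-23.69103522  27.97640991] 36.65985080591054 94.74134461249723
greentip [-2.76860722e-02  2.88179009e+01] 28.817914240660436 134.94495454036525
gmid [-1.14941753 38.22601671] 38.24329371296165 133.27769300177602
line [[ -1.92259213  -2.40531434]
 [-19.95553042  -6.51205409]] 32.17052526520702
disc [19.80106086  2.11083413 58.28946697] [-0.22687477 -1.54988798 -0.05441943  0.88886103 -0.77849957  1.72082072]
```

```bash
cat >> h.py <<'E'
C=np.array([19.5,2.3])
def push(th,back=0,r=16,tipdrop=18,half=15):
    ph=np.radians(th-135); e=np.array([np.sin(ph),np.cos(ph)]); t=np.array([np.cos(ph),-np.sin(ph)])
    q=C+r*e-7*t; X=world(q[0],q[1],41)
    b=(e[0]*U+e[1]*V)[:2]; b/=np.hypot(*b); n=np.array([b[1],-b[0]])  # clockwise of b
    tt=(t[0]*U+t[1]*V)[:2]
    if n@tt<0: n=-n
    xy=X[:2]-n*(half+back)/1000
    return np.r_[xy,X[2]-tipdrop/1000+.0697],np.degrees(np.arctan2(n[1],n[0]))
E
python3 - <<'E'
from h import *
for th,b in((30,15),(30,0),(40,0),(50,0),(60,0),(70,0),(80,0),(88,0),(94,0)):
    x,y=push(th,b); print(th,b,x.round(4),round(y,1))
s=bot.read_state(); print(s['joint_positions'],s['position'],s['opening'])
E
```

```text
30 15 [0.541  0.0174 0.1604] 18.3
30 0 [0.5552 0.0221 0.1604] 18.3
40 0 [0.5567 0.0262 0.1617] 9.5
50 0 [0.5588 0.0299 0.1631] 0.9
60 0 [0.5614 0.0331 0.1646] -7.9
70 0 [0.5645 0.0358 0.1661] -16.8
80 0 [0.5681 0.038  0.1676] -26.0
88 0 [0.5711 0.0393 0.1688] -33.7
94 0 [0.5736 0.04   0.1696] -39.7
[-8.82393240e+00  2.26110888e+01  9.32524411e+01  1.76059007e-02
  6.41009382e+01 -1.39371538e+01] [0.53968608 0.02861677 0.30769973] 0.3370775055931229
```

>>> play_rows([
  {"tx": -0.003, "ty": -0.014, "tz": -0.05, "turn": 0.111},
  {"tx": 0.0, "ty": 0.0, "tz": -0.05, "turn": 0.111},
  {"tx": 0.0, "ty": 0.0, "tz": -0.03, "turn": 0.0},
  {"tx": 0.0, "ty": 0.0, "tz": -0.02, "turn": 0.0},
  {"tx": 0.0, "ty": 0.0, "tz": 0.0, "turn": 0.0},
  {"tx": 0.0, "ty": 0.0, "tz": 0.0, "turn": 0.0},
], gripper=0.0)

```text
time_s: 11.5
position: [0.5372, 0.0174, 0.1874]
tcp_rot: [[0.949, 0.316, -0.0], [0.316, -0.949, 0.0], [-0.0, -0.0, -1.0]]
force: [0.2, 0.3, 0.1]
opening: 0.008
```

Run:
```python
from h import *
s=bot.read_state(); print(s['time_s'],s['position'],s['opening'])
p=vision.capture('scene'); cv2.imwrite('pics/s7.png',cv2.resize(p['pixels'][150:300,180:380],None,fx=4,fy=4,interpolation=cv2.INTER_CUBIC))
```

```text
11.5 [0.53722001 0.01738239 0.18743939] 0.008381386437154323
```

View pics/s7.png

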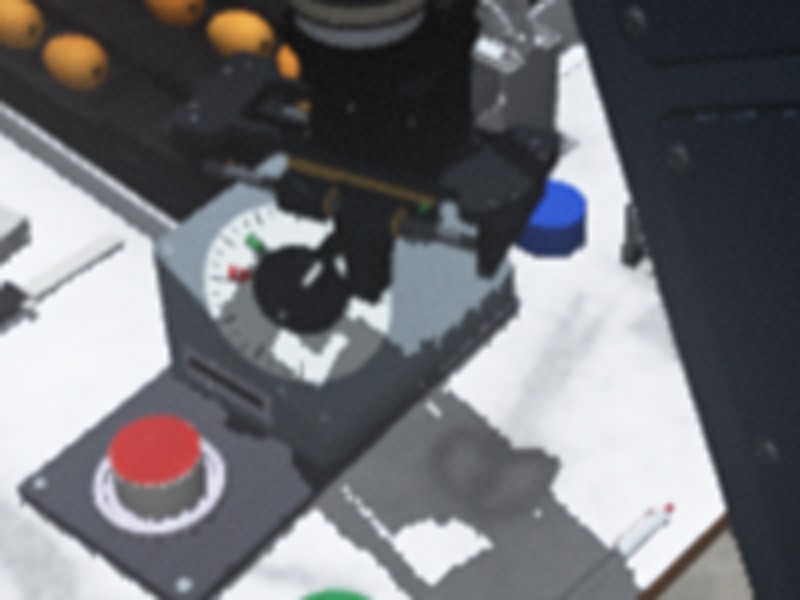

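>>> play_rows([
  {"tx": 0.0, "ty": 0.0, "tz": -0.02, "turn": 0.0},
  {"tx": 0.0, "ty": 0.0, "tz": -0.014, "turn": 0.0},
  {"tx": 0.008, "ty": 0.002, "tz": 0.0, "turn": 0.0},
  {"tx": 0.008, "ty": 0.002, "tz": 0.0, "turn": 0.0},
  {"tx": 0.0065, "ty": 0.002, "tz": 0.0, "turn": 0.0},
  {"tx": 0.0009, "ty": 0.0026, "tz": 0.0008, "turn": -0.073},
  {"tx": 0.0009, "ty": 0.0026, "tz": 0.0008, "turn": -0.073},
  {"tx": 0.0013, "ty": 0.0023, "tz": 0.0009, "turn": -0.072},
  {"tx": 0.0013, "ty": 0.0023, "tz": 0.0009, "turn": -0.072},
  {"tx": 0.0, "ty": 0.0, "tz": 0.0, "turn": 0.0},
])

```text
time_s: 12.55
position: [0.5584, 0.0296, 0.1637]
tcp_rot: [[1.0, 0.018, 0.0], [0.018, -1.0, -0.0], [0.0, 0.0, -1.0]]
force: [-1.0, -0.9, 0.3]
opening: 0.004
```

Run:
```python
from h import *
s=bot.read_state(); print(s['time_s'],s['position'],s['opening'])
p=vision.capture('scene'); cv2.imwrite('pics/s8.png',cv2.resize(p['pixels'][170:270,190:320],None,fx=6,fy=6,interpolation=cv2.INTER_CUBIC))
```

```text
12.55 [0.55842558 0.02956998 0.16369122] 0.004031748779313311
```

View pics/s8.png

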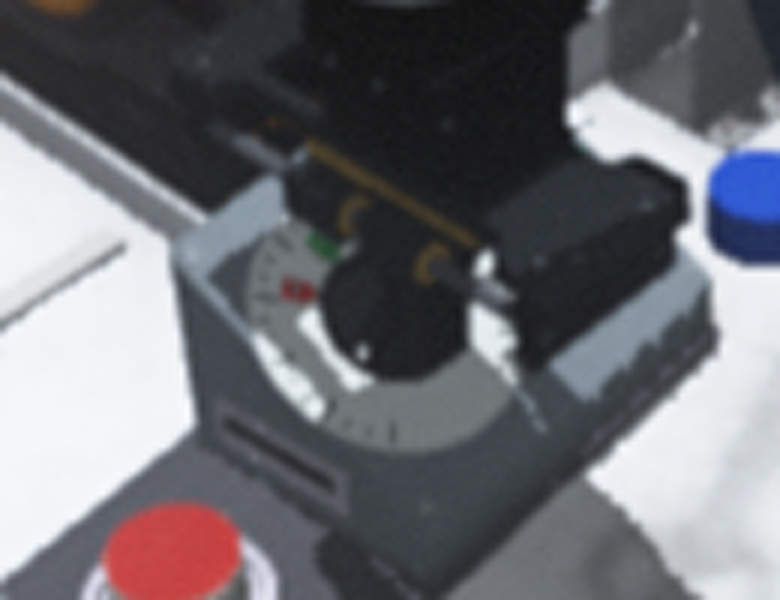

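>>> play_rows([
  {"tx": 0.003, "ty": 0.0, "tz": 0.0, "turn": 0.0},
  {"tx": 0.002, "ty": 0.0, "tz": 0.0, "turn": 0.0},
  {"tx": 0.0, "ty": 0.0, "tz": 0.0, "turn": 0.0},
])

```text
time_s: 12.9
position: [0.5602, 0.0298, 0.1631]
tcp_rot: [[1.0, 0.018, -0.005], [0.018, -1.0, 0.001], [-0.005, -0.001, -1.0]]
force: [-5.8, 0.3, 3.6]
opening: 0.01
```

```bash
cat > look.py <<'E'
import sys
from h import *
s=bot.read_state(); print(s['time_s'],s['position'],s['force'],s['opening'])
p=vision.capture('scene'); cv2.imwrite(f'pics/{sys.argv[1]}.png',cv2.resize(p['pixels'][180:260,210:310],None,fx=7,fy=7,interpolation=cv2.INTER_CUBIC)); np.save('sc.npy',p,allow_pickle=True)
E
python3 look.py s9
```

```text
12.9 [0.56017993 0.0298223  0.16308259] [-5.79187931  0.3364394   3.64310522] 0.009988970795397643
```

View pics/s9.png

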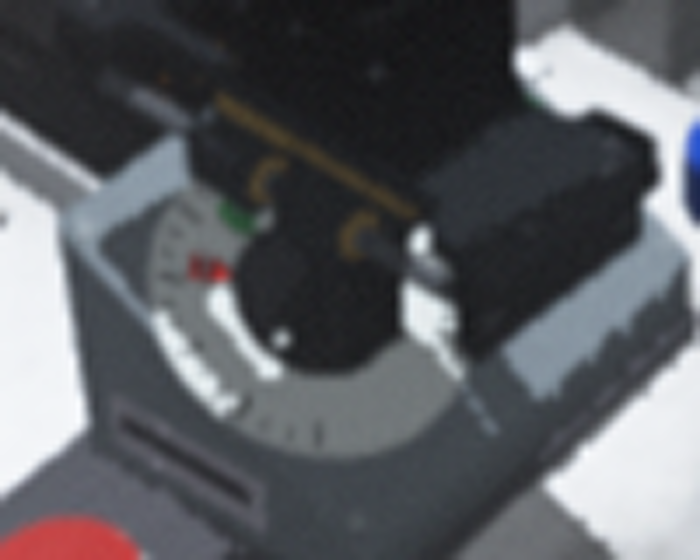

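Run:
```python
from h import *
for h in(0,8,33,41): print(h,world(*C,h).round(4))
for half in (8,12,15):
  tip=np.array([.5602+half/1000,.0298,.1631-.0697]); O=world(*C,0); d=(tip-O)*1000; print(half,'u,v,h rel',d@U,d@V,d@N)
```

```text
0 [0.6005 0.0159 0.0787]
8 [0.5965 0.0156 0.0856]
33 [0.5841 0.0145 0.1073]
41 [0.5801 0.0141 0.1142]
8 u,v,h rel -16.725022694080156 -19.435384290827642 28.22079414909573
12 u,v,h rel -16.362492373289033 -15.98553953709156 26.229025351863786
15 u,v,h rel -16.090594632695694 -13.398155971789501 24.73519875393983
```

>>> play_rows([
  {"tx": 0.0, "ty": 0.0, "tz": 0.0, "turn": 0.0},
  {"tx": 0.0, "ty": 0.0, "tz": 0.0, "turn": 0.0},
])

```text
time_s: 13.15
position: [0.5602, 0.0298, 0.1631]
tcp_rot: [[1.0, 0.018, -0.005], [0.018, -1.0, 0.001], [-0.005, -0.001, -1.0]]
force: [-5.7, -0.9, 3.7]
opening: 0.002
```

```bash
python3 look.py s10
python3 - <<'E'
from h import *
p=vision.capture('wrist'); cv2.imwrite('pics/w10.png',p['pixels'])
print(bot.read_state()['moment'])
E
```

```text
13.15 [0.5601686  0.02981802 0.16308559] [-5.69620839 -0.8648915   3.72131439] 0.0024047915800247703
[0.02213282 0.75629703 0.07163041]
```

View pics/s10.png

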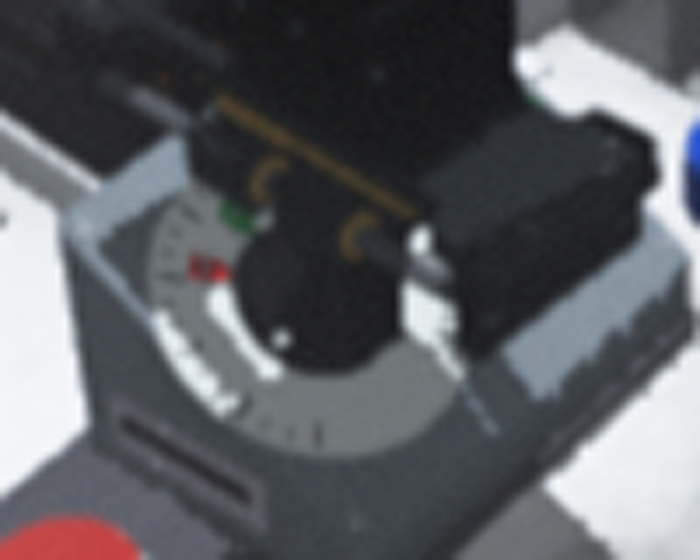

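View pics/w10.png

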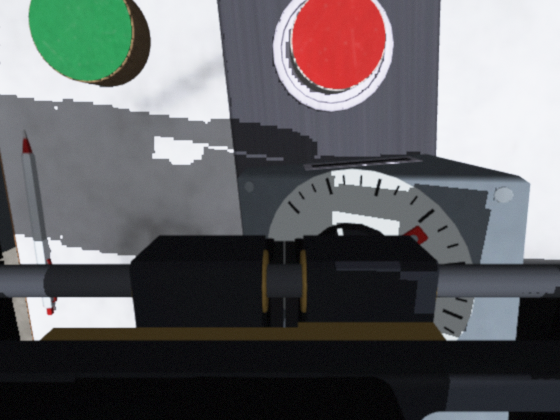

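>>> play_rows([
  {"tx": 0.0, "ty": 0.0, "tz": 0.0025, "turn": 0.0},
  {"tx": 0.0015, "ty": 0.0, "tz": 0.0015, "turn": 0.0},
  {"tx": 0.0015, "ty": 0.0, "tz": 0.001, "turn": 0.0},
  {"tx": 0.0, "ty": 0.0, "tz": 0.0, "turn": 0.0},
])

```text
time_s: 13.65
position: [0.5637, 0.0302, 0.1669]
tcp_rot: [[1.0, 0.017, -0.003], [0.017, -1.0, 0.001], [-0.003, -0.001, -1.0]]
force: [-5.1, 3.5, 0.2]
opening: 0.005
```

```bash
python3 look.py s11
```

```text
13.65 [0.56366487 0.03016018 0.16692232] [-5.06939706  3.53119165  0.24741861] 0.004554941181810048
```

View pics/s11.png

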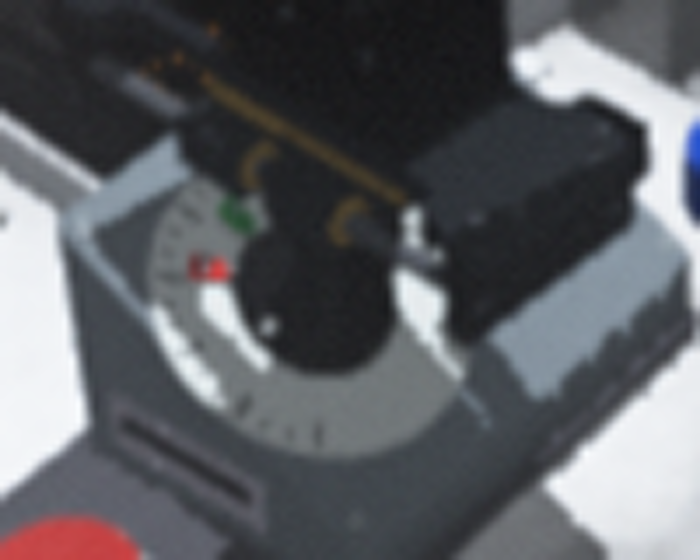

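```bash
cat > sa.py <<'E'
from h import *
import sys
p=np.load('sc.npy',allow_pickle=True).item()
P=lambda a:(210+a[0]/7,180+a[1]/7)
# scene skirt edge circle: fit centre from scene skirt edge pts
def th(a,h,c): return ang(face(p,h,P(a))-c)
from scipy.optimize import least_squares
e=np.array([face(p,8,P(a)) for a in((232,275),(252,330),(320,376),(380,340),(398,280),(245,320))])
r=least_squares(lambda q:np.hypot(*(e-q[:2]).T)-30,[19,2]); c=r.x
print('c',c,r.fun.round(1))
print('dot0',th((282,338),8,c),'red',th((224,270),3,c))
for a in eval(sys.argv[1]): print(a,th(a,8,c),np.hypot(*(face(p,8,P(a))-c)))
E
python3 sa.py "[(282,338),(269,325)]"; python3 -c "
from h import *
for h in(20,30): 
  for th in(34,40,45): x,y=push(th,0,half=h-12.0,r=16); print(h-12,th,x.round(4),y)
"
```

```text
c [18.94053904  0.04500439] [-0.3 -0.6  2.2 -2.4  0.7 -0.5]
dot0 31.0795393305049 red 98.58047711890734
(282, 338) 31.0795393305049 23.585191046113497
(269, 325) 46.099329359510165 23.18674045879642
8 34 [0.5625 0.0256 0.1609] 14.755485028112014
8 40 [0.5636 0.0274 0.1617] 9.532873952071542
8 45 [0.5647 0.0287 0.1624] 5.1999999999999975
18 34 [0.5528 0.023  0.1609] 14.755485028112014
18 40 [0.5538 0.0257 0.1617] 9.532873952071542
18 45 [0.5547 0.0278 0.1624] 5.1999999999999975
```

```bash
python3 -c "
from h import *
q=None
for th in(46,50,55,60,65,70,75,80,85,90,94):
  x,y=push(th,0,half=8.5,r=16,tipdrop=14); v=np.r_[x/.8,y/60]
  print(th,x.round(4),round(y,1), None if q is None else (v-q).round(4)); q=v
"
```

```text
46 [0.5644 0.029  0.1665] 4.3 None
50 [0.5653 0.03   0.1671] 0.9 [ 0.0012  0.0013  0.0007 -0.0578]
55 [0.5665 0.0312 0.1678] -3.5 [ 0.0015  0.0015  0.0009 -0.0725]
60 [0.5679 0.0322 0.1686] -7.9 [ 0.0017  0.0013  0.0009 -0.073 ]
65 [0.5693 0.0332 0.1693] -12.3 [ 0.0018  0.0012  0.0009 -0.0738]
70 [0.5708 0.034  0.1701] -16.8 [ 0.0018  0.001   0.001  -0.0749]
75 [0.5723 0.0346 0.1709] -21.4 [ 0.0019  0.0008  0.001  -0.0762]
80 [0.5739 0.0351 0.1716] -26.0 [ 0.002   0.0006  0.0009 -0.0778]
85 [0.5755 0.0355 0.1723] -30.8 [ 0.0021  0.0005  0.0009 -0.0795]
90 [0.5772 0.0357 0.1731] -35.7 [ 0.0021  0.0003  0.0009 -0.0815]
94 [0.5786 0.0358 0.1736] -39.7 [ 0.0017  0.0001  0.0007 -0.0666]
```

>>> play_rows([
  {"tx": 0.0015, "ty": 0.0015, "tz": 0.001, "turn": -0.073},
  {"tx": 0.0017, "ty": 0.0013, "tz": 0.001, "turn": -0.073},
  {"tx": 0.0018, "ty": 0.0012, "tz": 0.001, "turn": -0.074},
  {"tx": 0.0018, "ty": 0.001, "tz": 0.001, "turn": -0.075},
  {"tx": 0.0019, "ty": 0.0008, "tz": 0.001, "turn": -0.076},
  {"tx": 0.0, "ty": 0.0, "tz": 0.0, "turn": 0.0},
])

```text
time_s: 14.3
position: [0.5713, 0.0346, 0.1711]
tcp_rot: [[0.932, -0.363, -0.001], [-0.363, -0.932, 0.001], [-0.001, -0.0, -1.0]]
force: [-4.4, 2.1, 0.9]
opening: 0.009
```

```bash
python3 look.py s12
```

```text
14.3 [0.57128264 0.03459215 0.1711348 ] [-4.38337441  2.10951691  0.91025593] 0.008888085087221628
```

View pics/s12.png

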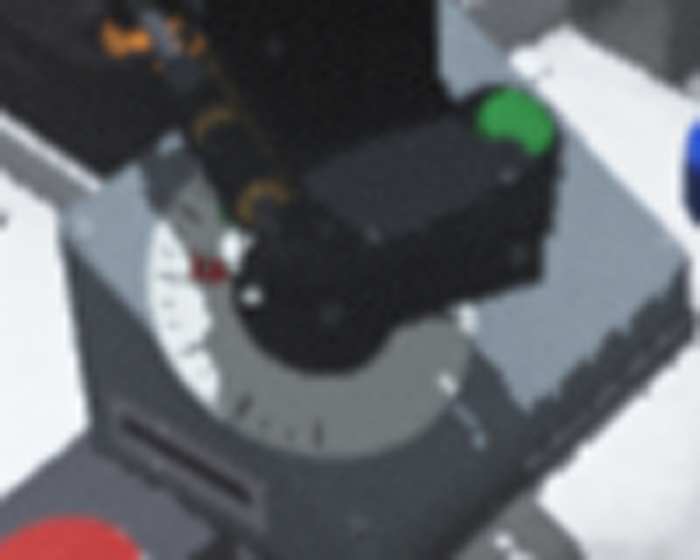

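```bash
python3 sa.py "[(252,295),(251,297)]"
```

```text
c [18.94053904  0.04500439] [-0.3 -0.6  2.2 -2.4  0.7 -0.5]
dot0 31.0795393305049 red 98.58047711890734
(252, 295) 75.5248676017107 23.39959680875934
(251, 297) 73.880375531782 23.944309678774935
```

>>> play_rows([
  {"tx": 0.002, "ty": 0.0006, "tz": 0.001, "turn": -0.078},
  {"tx": 0.0021, "ty": 0.0005, "tz": 0.001, "turn": -0.08},
  {"tx": 0.0021, "ty": 0.0003, "tz": 0.001, "turn": -0.082},
  {"tx": 0.0, "ty": 0.0, "tz": 0.0, "turn": 0.0},
])

```text
time_s: 14.75
position: [0.5764, 0.0355, 0.1735]
tcp_rot: [[0.813, -0.582, -0.0], [-0.582, -0.813, 0.001], [-0.001, -0.0, -1.0]]
force: [-4.2, 2.9, -0.8]
opening: 0.002
```

```bash
python3 look.py s13
```

```text
14.75 [0.57641517 0.03553521 0.17346339] [-4.19535642  2.85476597 -0.81661541] 0.002382541125821878
```

View pics/s13.png

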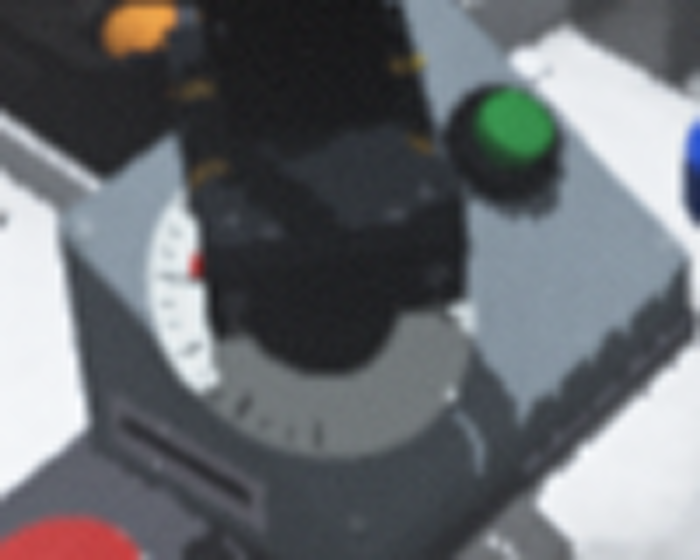

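>>> play_rows([
  {"tx": -0.01, "ty": 0.007, "tz": 0.0, "turn": 0.0},
  {"tx": -0.005, "ty": 0.003, "tz": 0.03, "turn": 0.0},
  {"tx": -0.01, "ty": 0.0, "tz": 0.05, "turn": 0.136},
  {"tx": -0.01, "ty": -0.005, "tz": 0.05, "turn": 0.136},
  {"tx": -0.01, "ty": -0.005, "tz": 0.036, "turn": 0.136},
  {"tx": 0.0, "ty": -0.008, "tz": 0.0, "turn": 0.136},
  {"tx": 0.0, "ty": 0.0, "tz": 0.0, "turn": 0.136},
  {"tx": 0.0, "ty": 0.0, "tz": 0.0, "turn": 0.0},
  {"tx": 0.0, "ty": 0.0, "tz": 0.0, "turn": 0.0},
])

```text
time_s: 15.7
position: [0.5411, 0.0285, 0.3069]
tcp_rot: [[0.996, 0.087, 0.003], [0.087, -0.996, -0.001], [0.003, 0.001, -1.0]]
force: [0.5, -0.1, 0.2]
opening: 0.004
```

```bash
python3 look.py s14
python3 - <<'E'
from h import *
p=vision.capture('wrist'); np.save('w14.npy',p,allow_pickle=True)
cv2.imwrite('pics/w14.png',cv2.resize(p['pixels'][140:270,270:440],None,fx=4.6,fy=4.6,interpolation=cv2.INTER_CUBIC))
E
```

```text
15.7 [0.54111231 0.02847115 0.30686281] [ 0.49638299 -0.07874993  0.24493217] 0.004435181915196278
```

View pics/w14.png

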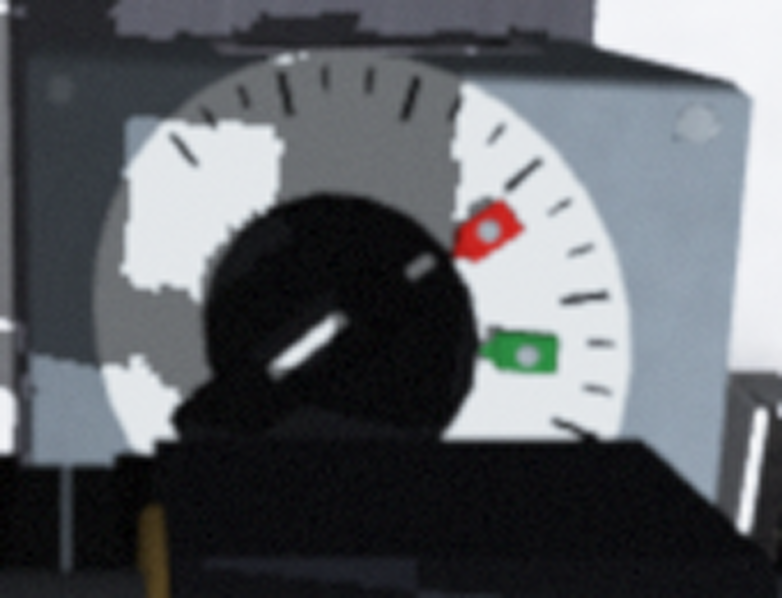

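View pics/s14.png

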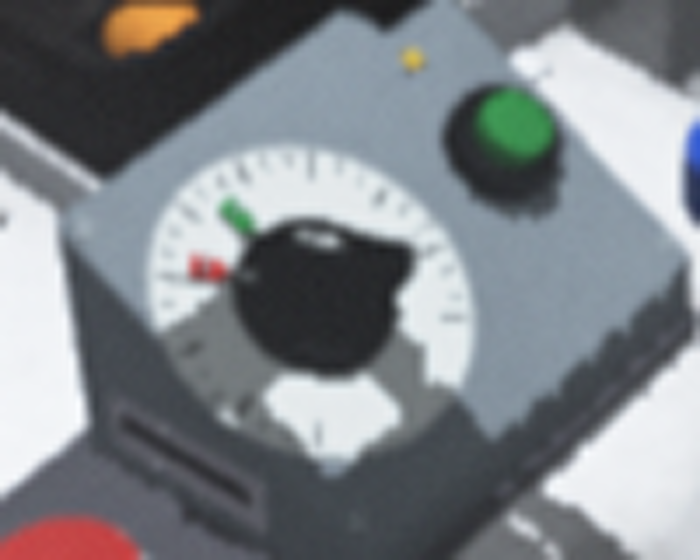

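```bash
python3 sa.py "[(246,275),(250,275)]"
python3 - <<'E'
from h import *
from scipy.optimize import least_squares
p=np.load('w14.npy',allow_pickle=True).item()
P=lambda a:(270+a[0]/4.6,140+a[1]/4.6)
e=np.array([face(p,8,P(a)) for a in((476,335),(340,193),(445,247),(465,395),(400,208),(205,320),(225,240),(470,290))])
r=least_squares(lambda q:np.hypot(*(e-q[:2]).T)-30,[19,2]); c=r.x; print(c,r.fun)
r=least_squares(lambda q:np.hypot(*(e-q[:2]).T)-q[2],[19,2,30]); print(r.x)
s=np.array([face(p,1,P(a)) for a in((95,300),(630,330),(385,52),(125,180),(550,125))])
r3=least_squares(lambda q:np.hypot(*(s-q[:2]).T)-q[2],[19,2,58]); print('disc',r3.x,r3.fun)
for cc in (c,C,r3.x[:2]):
  for n,a,h in (('dotout',(436,257),8),('dotin',(408,276),8),('redtip',(455,254),2),('redscrew',(489,230),4),('redend',(515,215),4),('line0',(272,374),41),('line1',(343,318),41)):
    f=face(p,h,P(a)); print(n,(f-cc).round(1),round(ang(f-cc),1))
l=[face(p,41,P(a)) for a in((272,374),(343,318))]; print('line dir',ang(l[1]-l[0]))
l=[face(p,8,P(a)) for a in((408,276),(436,257))]; print('dot dir',ang(l[1]-l[0]))
l=[face(p,4,P(a)) for a in((460,252),(518,216))]; print('tab dir',ang(l[1]-l[0]))
E
```

```text
c [18.94053904  0.04500439] [-0.3 -0.6  2.2 -2.4  0.7 -0.5]
dot0 31.0795393305049 red 98.58047711890734
(246, 275) 93.00889147048403 24.8163076071391
(250, 275) 93.72959847756178 23.43246585038395
[18.69699219  2.73393051] [-0.80016837 -0.57969579  0.15213005 -1.33842562  0.27074121 -1.65605012
 -0.13743247  0.10082377]
[17.44808999  3.05712458 28.88760924]
disc [18.46479203  2.15670034 57.55690175] [ 0.4476262  -0.69399002 -0.79227994 -0.34821559  1.38685935]
dotout [-18.6  20.2] 92.4
dotin [-14.3  14.9] 91.3
redtip [-18.3  22.2] 95.5
redscrew [-24.1  29.1] 95.4
redend [-27.4  33.8] 96.0
line0 [-0.7  0.6] 83.2
line1 [-13.   13.8] 91.7
dotout [-19.4  20.7] 91.8
dotin [-15.1  15.3] 90.5
redtip [-19.1  22.6] 94.9
redscrew [-24.9  29.5] 94.9
redend [-28.2  34.2] 95.5
line0 [-1.5  1. ] 78.4
line1 [-13.8  14.3] 90.8
dotout [-18.4  20.8] 93.6
dotin [-14.   15.5] 92.8
redtip [-18.   22.8] 96.6
redscrew [-23.8  29.6] 96.2
redend [-27.2  34.4] 96.7
line0 [-0.5  1.2] 111.4
line1 [-12.8  14.4] 93.3
line dir 92.10137545437307
dot dir 95.83519307864299
tab dir 97.90282991498802
```

>>> play_rows([
  {"tx": 0.0, "ty": 0.008, "tz": 0.0, "turn": -0.136},
  {"tx": 0.01, "ty": 0.005, "tz": -0.036, "turn": -0.136},
  {"tx": 0.01, "ty": 0.005, "tz": -0.05, "turn": -0.136},
  {"tx": 0.01, "ty": 0.0, "tz": -0.05, "turn": -0.136},
  {"tx": 0.005, "ty": -0.003, "tz": -0.03, "turn": -0.136},
  {"tx": 0.0, "ty": 0.0, "tz": 0.0, "turn": -0.06},
  {"tx": 0.004, "ty": -0.003, "tz": 0.0, "turn": 0.0},
  {"tx": 0.004, "ty": -0.003, "tz": 0.0, "turn": 0.0},
  {"tx": 0.0036, "ty": -0.001, "tz": 0.001, "turn": 0.0},
  {"tx": 0.0, "ty": 0.0, "tz": 0.0, "turn": 0.0},
])

```text
time_s: 16.8
position: [0.5771, 0.0353, 0.1745]
tcp_rot: [[0.774, -0.633, -0.002], [-0.633, -0.774, 0.001], [-0.002, 0.001, -1.0]]
force: [-1.7, 0.2, -1.3]
opening: 0.006
```

>>> play_rows([
  {"tx": 0.0, "ty": 0.0, "tz": 0.0, "turn": 0.0},
  {"tx": -0.01, "ty": 0.007, "tz": 0.0, "turn": 0.0},
  {"tx": -0.005, "ty": 0.003, "tz": 0.03, "turn": 0.0},
  {"tx": -0.01, "ty": 0.0, "tz": 0.05, "turn": 0.14},
  {"tx": -0.01, "ty": -0.005, "tz": 0.05, "turn": 0.14},
  {"tx": -0.01, "ty": -0.005, "tz": 0.036, "turn": 0.14},
  {"tx": 0.0, "ty": -0.008, "tz": 0.0, "turn": 0.14},
  {"tx": 0.0, "ty": 0.0, "tz": 0.0, "turn": 0.14},
  {"tx": 0.0, "ty": 0.0, "tz": 0.0, "turn": 0.04},
  {"tx": 0.0, "ty": 0.0, "tz": 0.0, "turn": 0.0},
])

```text
time_s: 17.8
position: [0.542, 0.0289, 0.3081]
tcp_rot: [[0.996, 0.089, 0.003], [0.089, -0.996, -0.001], [0.003, 0.001, -1.0]]
force: [0.6, -0.2, 0.3]
opening: 0.004
```

```bash
python3 look.py s15
python3 - <<'E'
from h import *
p=vision.capture('wrist'); np.save('w15.npy',p,allow_pickle=True)
cv2.imwrite('pics/w15.png',cv2.resize(p['pixels'][140:270,270:440],None,fx=4.6,fy=4.6,interpolation=cv2.INTER_CUBIC))
E
```

```text
17.8 [0.54199575 0.02887167 0.30814407] [ 0.57901383 -0.18458571  0.27762245] 0.0037521235103728625
```

View pics/w15.png

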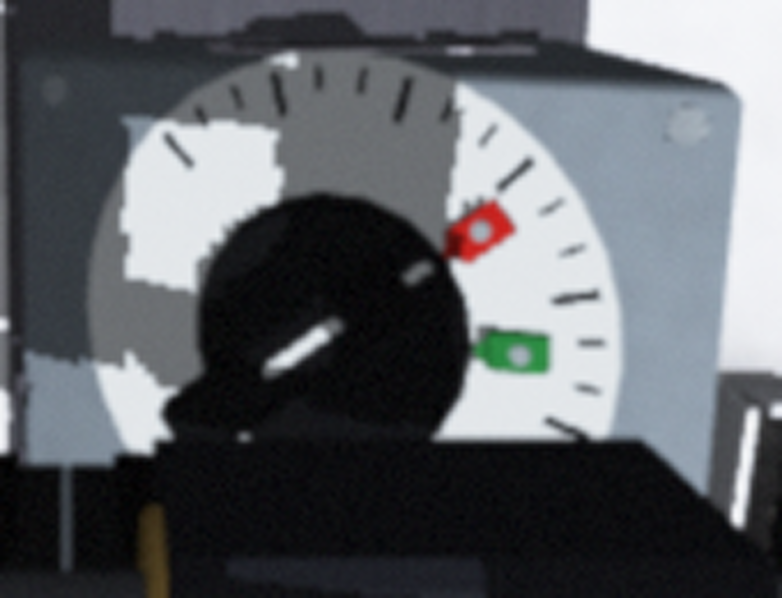

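View pics/s15.png

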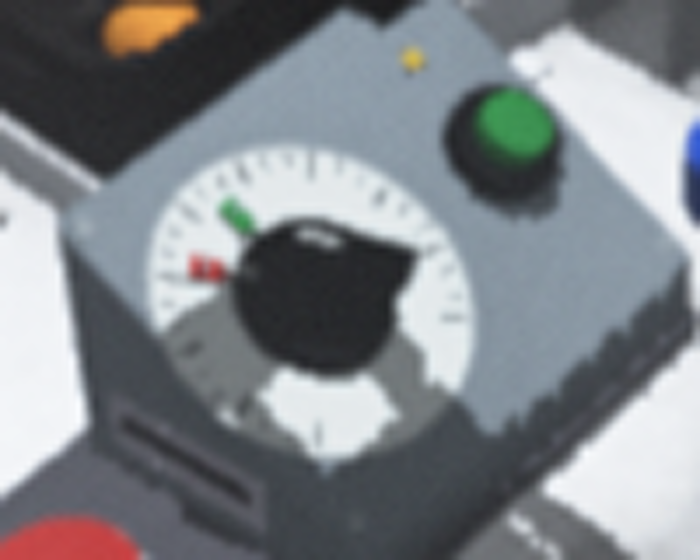

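Run:
```python
from h import *
from scipy.optimize import least_squares
for f,pts,edge in (('w14',dict(dot=(421,267),tip=(455,254),screw=(489,230),l1=(343,318),l0=(272,374)),((476,335),(340,193),(445,247),(465,395),(225,240),(470,290))),
            ('w15',dict(dot=(418,271),tip=(447,252),screw=(480,230),l1=(340,322),l0=(265,374)),((467,335),(331,194),(437,247),(456,395),(217,240),(461,290)))):
    p=np.load(f+'.npy',allow_pickle=True).item()
    P=lambda a:(270+a[0]/4.6,140+a[1]/4.6)
    e=np.array([face(p,8,P(a)) for a in edge])
    c=least_squares(lambda q:np.hypot(*(e-q[:2]).T)-30,[19,2]).x
    print(f,c,{k:round(ang(face(p,dict(dot=8,tip=2,screw=4).get(k,41),P(a))-c),1) for k,a in pts.items()}, 'line',ang(face(p,41,P(pts['l1']))-face(p,41,P(pts['l0']))))
    # subpixel dot/line by brightness, screw by color
    im=p['pixels'][140:270,270:440].astype(int); 
    g=im.min(2)
    reg=np.zeros_like(g,bool); 
    u,v=pts['dot']; reg[int(v/4.6)-4:int(v/4.6)+5,int(u/4.6)-5:int(u/4.6)+6]=1
    w=np.clip(g-60,0,80)*reg
    ys,xs=np.nonzero(w); W=w[ys,xs]; 
    print(' dotwin',np.c_[xs,ys,W].tolist()[:40])
    b,gg,rr=im[...,0],im[...,1],im[...,2]; m=(rr-gg>60); ys,xs=np.nonzero(m); 
    q=(270+xs.mean()+.0,140+ys.mean()); print(' red centroid',q,ang(face(p,4,q)-c))
    m=(gg-rr>40); ys,xs=np.nonzero(m); q=(270+xs.mean(),140+ys.mean()); print(' green',ang(face(p,4,q)-c))
```

```text
w14 [18.75711225  2.28265355] {'dot': np.float64(92.4), 'tip': np.float64(96.0), 'screw': np.float64(95.7), 'l1': np.float64(92.5), 'l0': np.float64(97.3)} line 92.10137545437307
 dotwin [[92, 55, 3], [91, 56, 23], [92, 56, 40], [93, 56, 26], [89, 57, 6], [90, 57, 30], [91, 57, 44], [92, 57, 45], [93, 57, 29], [89, 58, 35], [90, 58, 43], [91, 58, 37], [92, 58, 24], [88, 59, 1], [89, 59, 33], [90, 59, 32], [91, 59, 14], [89, 60, 1]]
 red centroid (np.float64(375.23809523809524), np.float64(190.12380952380954)) 95.07906086668258
 green 132.92828570429933
w15 [18.79258434  2.10969221] {'dot': np.float64(95.4), 'tip': np.float64(95.5), 'screw': np.float64(95.7), 'l1': np.float64(96.1), 'l0': np.float64(106.3)} line 95.25636398763623
 dotwin [[95, 54, 3], [90, 57, 2], [91, 57, 19], [92, 57, 20], [89, 58, 9], [90, 58, 33], [91, 58, 44], [92, 58, 39], [93, 58, 15], [88, 59, 9], [89, 59, 36], [90, 59, 43], [91, 59, 30], [92, 59, 15], [88, 60, 25], [89, 60, 40], [90, 60, 32], [91, 60, 3], [89, 61, 13]]
 red centroid (np.float64(373.7959183673469), np.float64(189.96938775510205)) 95.23507310882596
 green 132.9652910772657
```

Run:
```python
from h import *
sc=np.load('sc.npy',allow_pickle=True).item(); top=vision.capture('top')
def green(p,c0,r):
    im=p['pixels'].astype(int); b,g,rr=im[...,0],im[...,1],im[...,2]
    m=(g-rr>40)&(g-b>15); yy,xx=np.mgrid[:420,:560]; m&=np.hypot(xx-c0[0],yy-c0[1])<r
    ys,xs=np.nonzero(m); return (xs.mean(),ys.mean()),len(xs)
for p,n in((sc,'sc'),(top,'top')):
    B=world(C[0]+100,C[1],22); c0=proj(p,B); q,k=green(p,c0,12); print(n,c0,q,k,face(p,22,q))
print(B)
cv2.imwrite('pics/t16.png',top['pixels'])
s=bot.read_state(); print(s['time_s'],s['position'])
```

```text
sc [283.28546861 196.58773576] (np.float64(283.14814814814815), np.float64(197.2469135802469)) 81 [117.77011076   1.22449632]
top [304.8990601  188.67462904] (np.float64(305.8783783783784), np.float64(189.27702702702703)) 148 [121.33622336   0.9358919 ]
[ 0.59863895 -0.08463724  0.09773033]
17.95 [0.54188364 0.02888874 0.30755504]
```

>>> play_rows([
  {"tx": 0.017, "ty": -0.04, "tz": 0.0, "turn": 0.0},
  {"tx": 0.018, "ty": -0.05, "tz": -0.02, "turn": 0.0},
  {"tx": 0.0175, "ty": -0.04, "tz": -0.04, "turn": 0.0},
  {"tx": 0.0, "ty": -0.012, "tz": -0.04, "turn": 0.0},
  {"tx": 0.0, "ty": 0.0, "tz": -0.03, "turn": 0.0},
  {"tx": 0.0, "ty": 0.0, "tz": -0.028, "turn": 0.0},
  {"tx": 0.0, "ty": 0.0, "tz": 0.0, "turn": 0.0},
  {"tx": 0.0, "ty": 0.0, "tz": 0.0, "turn": 0.0},
  {"tx": 0.0, "ty": 0.0, "tz": 0.0, "turn": 0.0},
])

```text
time_s: 18.85
position: [0.5847, -0.0849, 0.1822]
tcp_rot: [[0.996, 0.089, 0.003], [0.089, -0.996, -0.001], [0.003, 0.001, -1.0]]
force: [0.6, 0.5, 0.6]
opening: 0.004
```

```bash
python3 look.py s17
```

```text
18.85 [ 0.58469533 -0.08492588  0.18216004] [0.6299605  0.51269013 0.6029332 ] 0.00444041774133904
```

View pics/s17.png

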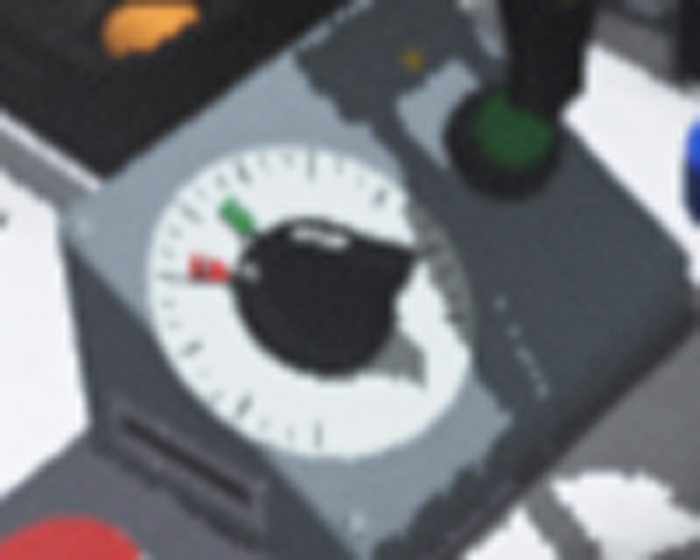

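>>> play_rows([
  {"tx": 0.0019, "ty": 0.0, "tz": -0.0033, "turn": 0.0},
  {"tx": 0.0019, "ty": 0.0, "tz": -0.0033, "turn": 0.0},
  {"tx": 0.0019, "ty": 0.0, "tz": -0.0033, "turn": 0.0},
  {"tx": 0.0019, "ty": 0.0, "tz": -0.0033, "turn": 0.0},
  {"tx": 0.0013, "ty": 0.0, "tz": -0.0022, "turn": 0.0},
  {"tx": 0.0013, "ty": 0.0, "tz": -0.0022, "turn": 0.0},
  {"tx": 0.0, "ty": 0.0, "tz": 0.0, "turn": 0.0},
])

```text
time_s: 19.6
position: [0.5918, -0.0848, 0.1665]
tcp_rot: [[0.996, 0.089, -0.001], [0.089, -0.996, 0.0], [-0.001, -0.0, -1.0]]
force: [-1.4, 0.6, 2.2]
opening: 0.003
```

>>> play_rows([
  {"tx": 0.0013, "ty": 0.0, "tz": -0.0022, "turn": 0.0},
  {"tx": 0.0013, "ty": 0.0, "tz": -0.0022, "turn": 0.0},
  {"tx": 0.0013, "ty": 0.0, "tz": -0.0022, "turn": 0.0},
  {"tx": 0.0, "ty": 0.0, "tz": 0.0, "turn": 0.0},
])

```text
time_s: 20.0
position: [0.5946, -0.0846, 0.1619]
tcp_rot: [[0.996, 0.089, -0.001], [0.089, -0.996, 0.0], [-0.001, -0.001, -1.0]]
force: [-3.7, 1.2, 6.0]
opening: 0.006
```

>>> play_rows([
  {"tx": 0.0013, "ty": 0.0, "tz": -0.0022, "turn": 0.0},
  {"tx": 0.0006, "ty": 0.0, "tz": -0.0011, "turn": 0.0},
  {"tx": 0.0, "ty": 0.0, "tz": 0.0, "turn": 0.0},
  {"tx": 0.0, "ty": 0.0, "tz": 0.0, "turn": 0.0},
])

```text
time_s: 20.4
position: [0.595, -0.0846, 0.1614]
tcp_rot: [[0.996, 0.09, -0.003], [0.09, -0.996, 0.0], [-0.003, -0.0, -1.0]]
force: [-8.4, 1.1, 20.2]
opening: 0.002
```

>>> play_rows([
  {"tx": -0.004, "ty": 0.0, "tz": 0.0069, "turn": 0.0},
  {"tx": -0.008, "ty": 0.0, "tz": 0.014, "turn": 0.0},
  {"tx": -0.01, "ty": 0.0, "tz": 0.03, "turn": 0.0},
  {"tx": -0.02, "ty": 0.0, "tz": 0.05, "turn": 0.0},
  {"tx": -0.03, "ty": 0.0, "tz": 0.05, "turn": 0.0},
  {"tx": -0.03, "ty": 0.0, "tz": 0.03, "turn": 0.0},
  {"tx": -0.03, "ty": -0.02, "tz": 0.0, "turn": 0.0},
  {"tx": -0.03, "ty": -0.04, "tz": 0.0, "turn": 0.0},
  {"tx": 0.0, "ty": -0.04, "tz": 0.0, "turn": 0.0},
  {"tx": 0.0, "ty": 0.0, "tz": 0.0, "turn": 0.0},
])

```text
time_s: 21.4
position: [0.4674, -0.1684, 0.3043]
tcp_rot: [[0.996, 0.085, 0.003], [0.085, -0.996, -0.003], [0.003, 0.004, -1.0]]
force: [0.7, 0.2, -0.3]
opening: 0.011
```

```bash
python3 look.py s18
python3 - <<'E'
from h import *
p=vision.capture('top'); cv2.imwrite('pics/t18.png',p['pixels'])
E
```

```text
21.4 [ 0.46737593 -0.16841844  0.30428942] [ 0.67582478  0.17953088 -0.29393341] 0.011048687857980617
```

View pics/s18.png

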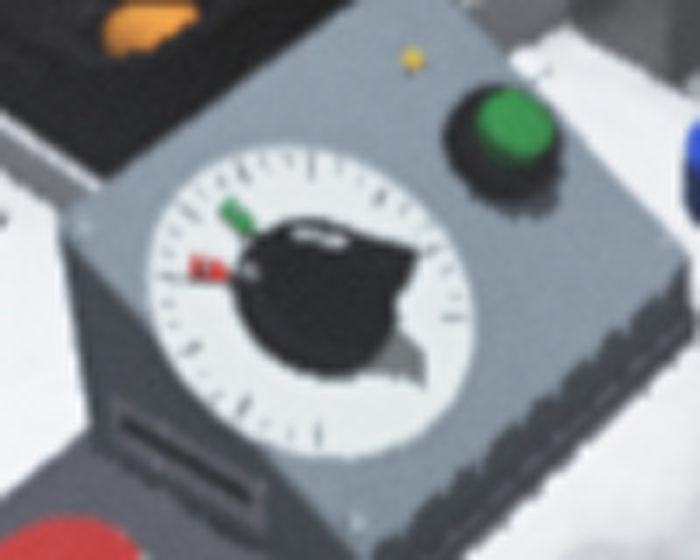

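View pics/t18.png

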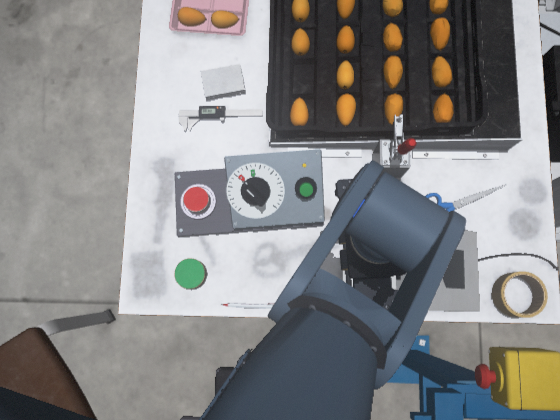

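```bash
python3 -c "
from h import *
print(bot.hand_in())"
```

```text
the job is handed in; nothing more can be done
None
```

The feeder is set up for the red-topped roll, and I handed the job in at about 21.5 s; no verdict was reported.

- **Roll:** I lowered the red-topped roll until it touched the tray floor (4 N) and then let go. Later pictures show it flat and centred in the tray.
- **Dial:** I turned it clockwise with the closed fingertips in two passes. The first pass stopped about 3.5° short, so I pushed once more. The pointer then measured 95.3–95.4° and the red tab 95.2–95.7°, both from the wrist camera; the pass before gave similar tab figures.
- **Start button:** I then pressed it along its axis until it stopped moving against a 22 N reaction, and backed off. In the last scene picture it looks fully out, the same as before the press.
- **Bystanders:** In the last top view the green-topped roll, the blue look-alike, the pen and the caliper show no visible change. The arm partly covers the right end of the pen. I did not measure their positions again.

Two checks did not go as expected:

- **Tray position:** The fixed cameras and the wrist camera disagreed by about 3 mm. I placed the roll by the wrist camera.
- **Dial push:** The first pushes did not turn the dial, because the fingers are thinner than I assumed and then rubbed on the bar. Raising the tool while pushing solved it, with forces below 7 N.

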